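# Renew the desiccant cartridges of the plasma cutter's air dryer

## Robot

A 6-joint arm with a two-finger parallel gripper is mounted at the origin on the work surface. World frame = base frame: x ahead of the robot, y to its left, z up, the work surface at z = 0. Lengths are in mm, angles in rad, forces in N, time in s.
With the tool pointing down it reaches from about 300 to 750 mm from the base axis. Payload 8.5 kg.
Tool frame: the origin (TCP) lies at the very end of the fingers, on their centre line; the grasp point (between the pads) lies 19 mm behind it (robot.tcp_to_grasp is the distance from the TCP to the grasp point, in mm); z points along the fingers, y is the line along which they close (so a half turn about z gives the same grasp; the last joint's range is limited). The gripper opens to 88 mm and grips with 3 to 60 N. Pads are 18 mm wide; open, the fingers measure 123 mm over their backs; the gripper's body (75 mm by 187 mm) begins 45 mm behind the grasp point.
Start: joints at [0.942, 0.381, 1.297, -0, 1.464, -0.215], TCP at [221.14, 503.565, 238.748] pointing down, gripper open.
Joint ranges: [-3.11, 3.11], [-0.89, 2.33], [0.22, 2.48], [-1.42, 4.56], [0.17, 2.85], [-2.88, 2.88]. Speed limits (rad/s): [2.39, 2.39, 3.14, 3.14, 3.14, 3.14].

## Interface

Orientations are given as a unit quaternion [x, y, z, w].
In Python, from workcell import sense, read_camera, get_calibration, order, robot gives the robot as it stands. The module is installed in compiled form; this text tells all that it offers.
- The arm moves only by the tool jog_arm, never from a script. Its argument "motion" is a list that holds one entry, the list of rows, each a list of 5 numbers: the opening in per cent of the stroke, from 0 (shut) to 100 (fully open), then the shift along the tool's x, y, z in cm, then the turn about the tool's z in degrees. A call has 1 to 12 rows; each row is the pose to reach, as a shift and turn from the pose commanded when the call began, along the tool's axes at that moment; what a row does not reach only later rows make up. A row lasts 1/8 s, in which the tool goes at most 62.5 mm and 10.7 degrees, less where a joint would pass 70% of its speed; a pose out of reach is approached as far as the arm can. A call with a gripper value outside its range is refused whole. The fingers move at their own pace and stop on an object; the grip force is fixed at half the most. Time passes only in rows, so rows that repeat a pose let the fingers close. It gives the time, the measured TCP pose, the force, the opening and the grip force at its end, in the units of the state.
- sense(): the state, without advancing time (a new reading comes with each control period).
- read_camera(name): name is "scene" or "side" or "wrist"; returns the picture (480x640x3 uint8, blue, green, red); there is no depth.
- get_calibration(name): a dict with "camera_matrix" (3x3 intrinsics, pixels), "T" (4x4, takes a point from camera to world coordinates); the wrist camera has in their place "T_tool_cam" (4x4, takes a point from camera to tool coordinates, whose origin is the TCP and whose axes are the flange's). Camera axes: x right, y down, z forward; pixel columns grow to the right and rows downward; lengths in mm; the calibration is good to about 2 mm. The wrist camera is an equidistant fisheye: a pixel r from the principal point sees the ray r / f radians off the axis. A picture is of the moment at which its call begins: read the wrist's pose just before it. get_calibration takes no time and is no camera call.
- order.hand_in(): hands the job in; it is judged then, once.
The state is a dict: "clock": time; "joints": joint angles; "joint_velocities": joint speeds; "effort": joint torques, N m; "eef_pos": TCP position; "tool_rot": TCP orientation; "force": force on the tool from outside, world axes, zero at the start; "wrist_torque": the same for the moment, N m; "gripper_width": opening from 0.0 (shut) to 1.0 (fully open); "gripper_force": force on a finger pad.
Only numpy, scipy, OpenCV 4.12 (cv2) and the standard library are available. Lean on these libraries where they do the work, as an engineer would, in place of code of your own. Each camera call takes 0.05 s, during which the arm holds its last target. There are 200 camera calls.

## Task

The air dryer on the welding table is due for new desiccant. Take every spent (pink) cartridge that is still in it out and put it in the yellow scrap bin, and fit the three fresh (blue) cartridges, one in each station, pushing each down against its spring, giving it a quarter turn clockwise and letting it rise until it is locked. Only when all three are locked, open the supply valve fully by its red ball knob; leave the tools and other things on the table where they are.

Things in the scene. Friction and masses are not known exactly. Their poses are not given: they have to be found in the camera images.
- dryer: Air dryer fixed to the table: a grey base with a row of three bayonet sockets (stations 1, 2, 3) and the supply valve at the end beyond station 3. Origin under its middle; x across it, away from the robot, y along the row, z up. Stations 90 mm apart at y = 125, 35 and -55 mm, valve at y = -158 mm, all at x = 0.
- station_1 (a point): Station 1, at the robot's left end of the row: centre of the socket's mouth, level with its rim, 45 mm above the table; axes as the dryer's. Mouth 53 mm wide with two lug gaps (white marks) on a line 80 degrees anticlockwise, seen from above, from the x axis. A spring plate 14 mm below the rim yields downward, 3 N at first and 0.7 N more per mm, by 18 mm at most.
- station_2 (a point): Station 2, in the middle, as station 1. To lock in any station: lugs in line with the gaps (within 6 degrees), lower onto the plate, push on until the underside is 26 to 29 mm below the rim (about 10 N), turn 80 degrees clockwise seen from above (a stop comes 7 degrees later), let it rise into the notch: wing along the x axis (green marks), underside 19 mm below the rim.
- station_3 (a point): Station 3, next to the valve, as station 1. A locked cartridge has its middle 27 mm above the rim (one only resting on the spring plate, not locked: 32 mm). To take a cartridge out: push it down 8 mm, turn it 80 degrees anticlockwise seen from above, lift.
- fresh_1_mid (a point): Fresh cartridge 1, blue beads, black cap, stands on the table. 92 mm tall, 0.25 kg: metal foot and round body 48 mm across up to 62 mm, above it a flat grip wing 46 mm long, 16 mm thick, 30 mm high. Two bayonet lugs on the foot, 8 mm wide, 62 mm over both tips, 5 to 12 mm above the underside. Point: on its axis, half-way up (46 mm); x along wing and lugs (a half turn fits the same), z up to the wing.
- fresh_2_mid (a point): Fresh cartridge 2, blue beads, black cap, stands on the table. 92 mm tall, 0.25 kg: metal foot and round body 48 mm across up to 62 mm, above it a flat grip wing 46 mm long, 16 mm thick, 30 mm high. Two bayonet lugs on the foot, 8 mm wide, 62 mm over both tips, 5 to 12 mm above the underside. Point: on its axis, half-way up (46 mm); x along wing and lugs (a half turn fits the same), z up to the wing.
- fresh_3_mid (a point): Fresh cartridge 3, blue beads, black cap, stands on the table. 92 mm tall, 0.25 kg: metal foot and round body 48 mm across up to 62 mm, above it a flat grip wing 46 mm long, 16 mm thick, 30 mm high. Two bayonet lugs on the foot, 8 mm wide, 62 mm over both tips, 5 to 12 mm above the underside. Point: on its axis, half-way up (46 mm); x along wing and lugs (a half turn fits the same), z up to the wing.
- spent_1_mid (a point): Spent cartridge, pink beads, grey cap, locked in station 1 at the start, or absent (station 1 is then empty). 92 mm tall, 0.25 kg: metal foot and round body 48 mm across up to 62 mm, above it a flat grip wing 46 mm long, 16 mm thick, 30 mm high. Lugs as on the fresh ones. Point: on its axis, half-way up (46 mm); x along wing and lugs, z up to the wing.
- spent_2_mid (a point): Spent cartridge, pink beads, grey cap, locked in station 2 at the start, or absent (station 2 is then empty). 92 mm tall, 0.25 kg: metal foot and round body 48 mm across up to 62 mm, above it a flat grip wing 46 mm long, 16 mm thick, 30 mm high. Lugs as on the fresh ones. Point: on its axis, half-way up (46 mm); x along wing and lugs, z up to the wing.
- spent_3_mid (a point): Spent cartridge, pink beads, grey cap, locked in station 3 at the start, or absent (station 3 is then empty). 92 mm tall, 0.25 kg: metal foot and round body 48 mm across up to 62 mm, above it a flat grip wing 46 mm long, 16 mm thick, 30 mm high. Lugs as on the fresh ones. Point: on its axis, half-way up (46 mm); x along wing and lugs, z up to the wing.
- valve_ball (a point): Centre of the smooth red ball knob, 44 mm across, of the supply valve at the end of the dryer next to station 3, 84 mm above the table; free all round, with the brass valve body 36 mm below the centre. It slips in the hand unless it is gripped across its widest part, level with its centre, and firmly, with 25 N or more (polished, friction about 0.35); turning it takes 0.27 Nm.
- supply_valve (a joint): Turn of the supply valve about the vertical axis of the ball knob, rad: 0 shut (yellow pointer under the ball across the dryer, towards the robot), 1.4 fully open at its stop; it opens anticlockwise seen from above and stays where it is left.
- scrap_bin_in (a point): Low yellow open scrap bin, 170 mm (x) by 230 mm (y) outside, walls 55 mm high and 4 mm thick: centre of its inner floor, 4 mm above the table; x and y along its sides, z up.
- magnet_square: A red welding magnet, 90 x 50 x 18 mm: not part of the job, to be left where it is. Origin at its underside.
- spanner: A steel spanner, 180 mm long: not part of the job, to be left where it is. Origin at its underside.
- wire_brush: A wire brush with a wooden handle, 200 mm long: not part of the job, to be left where it is. Origin at its underside.
- hammer: A hammer with an orange handle, 260 mm long: not part of the job, to be left where it is. Origin at its underside.
- tube_stub: A yellow stub of drive-shaft tube, 90 mm across, 60 mm high: not part of the job, to be left where it is. Origin at its underside.
- spatter_spray: A can of anti-spatter spray, 56 mm across, 150 mm high: not part of the job, to be left where it is. Origin at its underside.
- end_yoke: A small steel end yoke, about 56 mm across and high: not part of the job, to be left where it is. Origin at its underside.
Mind the look-alikes: they are no part of the job. Leave any green look-alike of the part that bears fresh_1_mid alone.

How it is judged:
By the outcome, as a careful person would: the job done as asked, in the order asked, and still so for the second after the job is handed in, with the robot touching nothing.
Of spent_1, spent_2, spent_3 only 1 to 3 are there at a start; the rules pass over those that are not, and their reading is None.
At some moment in a run one of fresh_1, fresh_2, fresh_3 may be knocked a few centimetres aside while the robot is not near it.
It also fails if it takes over 210 s, if anything falls off the work surface, if the arm or the gripper's body presses on something with over 40 N, if the wrist force passes 120 N, or if a joint passes its speed limit or range.

## Working session

There is one attempt and no reset: what is moved stays moved. The work goes in short steps, Python scripts to look and compute and a tool call to move; the robot and the scene stay as the last step left them, time stands still between calls to the robot, and variables do not carry over. Pictures are saved under pics/ and viewed, at most 14 in all, crops included, and the job is handed in when it is done.

Besides the shell and the picture viewer there is one more tool, called as a command line: name --argument value ..., lists and objects as JSON in quotes. jog_arm: Moves the arm, as the interface text tells. Its arguments: {"type":"object","properties":{"motion":{"type":"array","items":{"type":"array","items":{"type":"array","items":{"type":"number"}}}}},"required":["motion"]}

```bash
mkdir -p pics; ls
python3 - <<'E'
from workcell import sense, read_camera, get_calibration, robot
import cv2, numpy as np
np.set_printoptions(precision=4,suppress=True)
s=sense(); print(s)
for n in ["scene","side","wrist"]:
    print(n,get_calibration(n))
a=read_camera("scene");b=read_camera("side");w=read_camera("wrist")
for n,i in zip(["scene","side","wrist"],[a,b,w]): cv2.imwrite(f"pics/{n}0.png",i)
E
```

```text
pics
{'clock': 0.0, 'joints': array([ 0.9417,  0.3812,  1.2983,  0.    ,  1.4636, -0.2153]), 'joint_velocities': array([-0.0005,  0.0004, -0.0014,  0.0011, -0.002 ,  0.0012]), 'effort': array([ -0.0008, -43.7914, -22.4562,   0.0713,   0.0351,  -0.0001]), 'eef_pos': array([220.9587, 503.3581, 238.1371]), 'tool_rot': array([ 0.2054,  0.9787, -0.0007, -0.0003]), 'force': array([0.1102, 0.5555, 0.2586]), 'wrist_torque': array([ 0.0228, -0.0285, -0.0129]), 'gripper_force': 0.0, 'gripper_width': 1.000531949817469}
scene {'camera_matrix': array([[478.7887,   0.    , 318.1833],
       [  0.    , 478.7887, 243.1558],
       [  0.    ,   0.    ,   1.    ]]), 'T': array([[   0.1255,    0.7856,   -0.6058, 1450.9431],
       [   0.9921,   -0.0958,    0.0814, -157.4387],
       [   0.0059,   -0.6112,   -0.7914, 1268.5903],
       [   0.    ,    0.    ,    0.    ,    1.    ]])}
side {'camera_matrix': array([[440.8793,   0.    , 310.9032],
       [  0.    , 440.8793, 233.303 ],
       [  0.    ,   0.    ,   1.    ]]), 'T': array([[   0.8351,   -0.3468,    0.4271,   22.0723],
       [  -0.55  ,   -0.5103,    0.6612, -795.1853],
       [  -0.0114,   -0.787 ,   -0.6168,  814.9288],
       [   0.    ,    0.    ,    0.    ,    1.    ]])}
wrist {'camera_matrix': array([[371.6483,   0.    , 321.8773],
       [  0.    , 371.6483, 237.2632],
       [  0.    ,   0.    ,   1.    ]]), 'T_tool_cam': array([[  -0.0003,   -0.9538,   -0.3004,   79.7814],
       [   1.    ,   -0.0001,   -0.0006,   -0.8928],
       [   0.0006,   -0.3004,    0.9538, -144.5577],
       [   0.    ,    0.    ,    0.    ,    1.    ]])}
```

View pics/scene0.png

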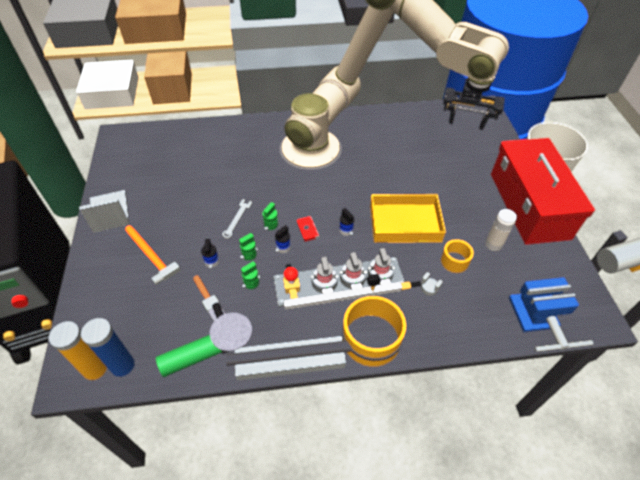

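View pics/side0.png

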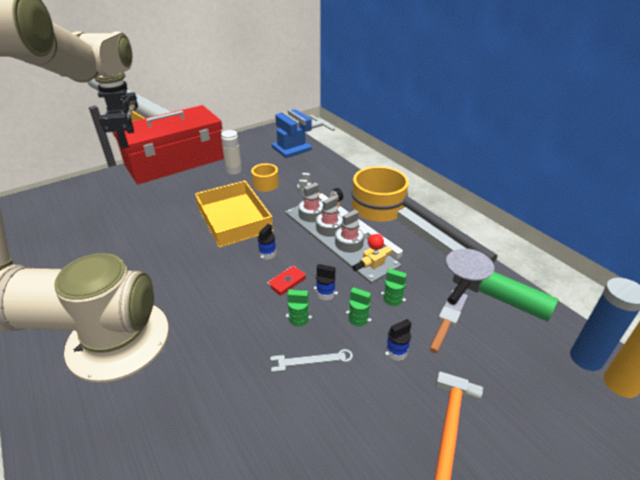

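Both views show three pink spent cartridges in the dryer, with the ball at (290,272) in the scene view. Three blue fresh ones stand at about (209,252), (282,238) and (346,220), alongside three green look-alikes. The bin is at (407,218).

```bash
cat > h.py <<'E'
from workcell import sense, read_camera, get_calibration, order, robot
import cv2, numpy as np
from scipy.spatial.transform import Rotation as R
np.set_printoptions(precision=2,suppress=True)
def ray(cam,uv,pose=None):
    c=get_calibration(cam);K=c["camera_matrix"]
    d=np.array([(uv[0]-K[0,2])/K[0,0],(uv[1]-K[1,2])/K[1,1],1.])
    if cam!="wrist": T=c["T"]
    else:
        r=np.hypot(d[0],d[1]); d=np.array([d[0]/r*np.sin(r),d[1]/r*np.sin(r),np.cos(r)]) if r>0 else np.array([0,0,1.])
        P=np.eye(4);P[:3,:3]=R.from_quat(pose["tool_rot"]).as_matrix();P[:3,3]=pose["eef_pos"];T=P@c["T_tool_cam"]
    d=T[:3,:3]@d; return T[:3,3],d/np.linalg.norm(d)
def onz(cam,uv,z,pose=None):
    o,d=ray(cam,uv,pose); return o+d*(z-o[2])/d[2]
def tri(r1,r2):
    A=np.zeros((3,3));b=np.zeros(3)
    for o,d in (r1,r2):
        M=np.eye(3)-np.outer(d,d);A+=M;b+=M@o
    p=np.linalg.solve(A,b); return p,[np.linalg.norm(np.cross(p-o,d)) for o,d in (r1,r2)]
def mask(img,col):
    H=cv2.cvtColor(img,cv2.COLOR_BGR2HSV)
    lo,hi={"blue":((112,110,50),(130,255,255)),"red":((0,190,90),(4,255,255)),"yellow":((18,150,90),(30,255,255)),
      "pink":((170,50,80),(180,190,255)),"green":((50,150,50),(75,255,255))}[col]
    m=cv2.inRange(H,lo,hi)
    if col=="pink": m|=cv2.inRange(H,(0,50,80),(8,170,255))
    if col=="red": m|=cv2.inRange(H,(175,190,90),(180,255,255))
    return m
def blobs(img,col,amin=20):
    n,l,s,c=cv2.connectedComponentsWithStats(mask(img,col))
    return [(c[i].round(1),s[i]) for i in range(1,n) if s[i][4]>=amin]
def yaw():  # angle of tool x, deg, world
    m=R.from_quat(sense()["tool_rot"]).as_matrix(); return np.degrees(np.arctan2(m[1,0],m[0,0]))
def go(p,yx=None,s=None):
    """shift in cm (tool axes) and turn deg to reach TCP p with tool x axis at world yaw yx (mod 180)"""
    s=s or sense();m=R.from_quat(s["tool_rot"]).as_matrix()
    d=m.T@(np.array(p)-s["eef_pos"])/10
    t=0 if yx is None else -((yx-np.degrees(np.arctan2(m[1,0],m[0,0]))+90)%180-90)
    return d.round(2),round(t,1)
E
python3 - <<'E'
from h import *
a=cv2.imread("pics/scene0.png");b=cv2.imread("pics/side0.png")
for c in ["blue","red","pink","yellow","green"]:
    for n,i in (("scene",a),("side",b)):
        print(c,n,[(x[0].tolist(),x[1].tolist()) for x in blobs(i,c,12)])
E
```

```text
blue scene [([583.4, 5.6], [579, 0, 9, 13, 14]), ([585.1, 23.3], [580, 14, 9, 18, 21]), ([486.7, 27.2], [479, 25, 17, 6, 18]), ([502.4, 33.9], [497, 31, 11, 8, 13]), ([577.5, 39.8], [574, 34, 7, 12, 13]), ([508.6, 48.8], [507, 43, 4, 12, 14]), ([503.2, 59.9], [500, 56, 7, 9, 12]), ([455.2, 72.4], [450, 70, 11, 6, 14]), ([464.3, 80.1], [462, 75, 6, 13, 23]), ([488.3, 95.0], [481, 94, 16, 3, 21]), ([502.8, 97.0], [500, 94, 6, 8, 12]), ([549.9, 100.7], [547, 95, 7, 11, 15]), ([509.2, 119.2], [505, 113, 9, 14, 19]), ([517.6, 133.4], [514, 128, 10, 11, 19]), ([345.9, 226.6], [340, 222, 14, 10, 95]), ([282.6, 244.2], [276, 240, 14, 9, 97]), ([210.5, 258.5], [203, 253, 15, 11, 102])]
blue side [([266.7, 247.5], [258, 241, 17, 13, 162]), ([325.7, 287.8], [317, 281, 18, 14, 183]), ([397.1, 347.4], [387, 338, 22, 17, 222])]
red scene [([540.5, 191.6], [492, 139, 102, 105, 6506]), ([306.8, 228.6], [298, 218, 19, 23, 251]), ([290.3, 273.1], [284, 267, 13, 13, 131]), ([19.3, 300.9], [12, 295, 16, 12, 151])]
red side [([172.8, 144.2], [121, 106, 102, 77, 4473]), ([375.3, 242.0], [369, 235, 14, 14,
[... 1791 characters left out ...]
.8], [353, 167, 55, 39, 1720]), ([232.8, 212.6], [195, 181, 77, 66, 3219]), ([376.1, 212.5], [353, 200, 51, 21, 480]), ([368.5, 252.9], [365, 250, 9, 7, 31]), ([376.8, 260.7], [365, 251, 26, 17, 97]), ([626.0, 368.1], [604, 323, 36, 74, 1587]), ([450.4, 437.2], [442, 390, 18, 90, 259])]
green scene [([270.1, 216.2], [263, 203, 14, 26, 265]), ([247.7, 246.4], [240, 234, 16, 26, 289]), ([249.9, 275.1], [242, 262, 16, 26, 308]), ([185.8, 355.8], [156, 336, 65, 40, 1052])]
green side [([394.3, 286.7], [385, 270, 21, 35, 536]), ([524.8, 287.0], [493, 273, 64, 30, 205]), ([515.1, 298.1], [479, 279, 74, 41, 861]), ([358.9, 306.2], [350, 288, 20, 37, 570]), ([297.9, 306.6], [288, 290, 20, 36, 570])]
```

Run:
```python
from h import *
P={"F_a":((345.9,226.6),(266.7,247.5)),"F_b":((282.6,244.2),(325.7,287.8)),"F_c":((210.5,258.5),(397.1,347.4)),
"ball":((290.3,273.1),(375.3,242)),"S1":((380.8,269.1),(311.2,203.9)),"S2":((352.6,273.5),(329.4,217.8)),"S3":((324,278.1),(349.5,233)),
"bin":((406.8,217.8),(232.8,212.6)),"g1":((270.1,216.2),(297.9,306.6)),"g2":((247.7,246.4),(358.9,306.2)),"g3":((249.9,275.1),(394.3,286.7)),"mag":((306.8,228.6),(286.8,280.7)),"spray":((504,228),(231,152))}
for k,(u,v) in P.items():
    p,e=tri(ray("scene",u),ray("side",v)); print(k,p,np.array(e))
for uv in ((374,195),(440,196),(444,242),(371,238)): print(onz("scene",uv,55))
s=sense();print(yaw());
```

```text
F_a [434.78  73.64  18.63] [0.45 0.45]
F_b [ 482.82 -146.26   16.  ] [0.71 0.71]
F_c [ 510.05 -382.54   12.18] [1.34 1.34]
ball [ 647.22 -134.14   83.43] [2.25 2.25]
S1 [637.16 150.1   45.01] [1.97 1.97]
S2 [642.36  60.38  44.03] [1.72 1.72]
S3 [648.1  -29.62  42.93] [1.31 1.31]
bin [427.17 284.14  21.46] [3.26 3.26]
g1 [ 378.64 -179.61   40.95] [1.72 1.72]
g2 [ 498.03 -259.2    41.2 ] [1.37 1.37]
g3 [ 610.06 -256.78   40.91] [1.62 1.62]
mag [418.84 -59.32   6.22] [1.29 1.29]
spray [556.59 562.62  76.23] [7.19 7.19]
[335.69 186.48  55.  ]
[367.91 413.35  55.  ]
[566.31 369.47  55.  ]
[521.79 139.45  55.  ]
156.2903669935127
```

View pics/wrist0.png

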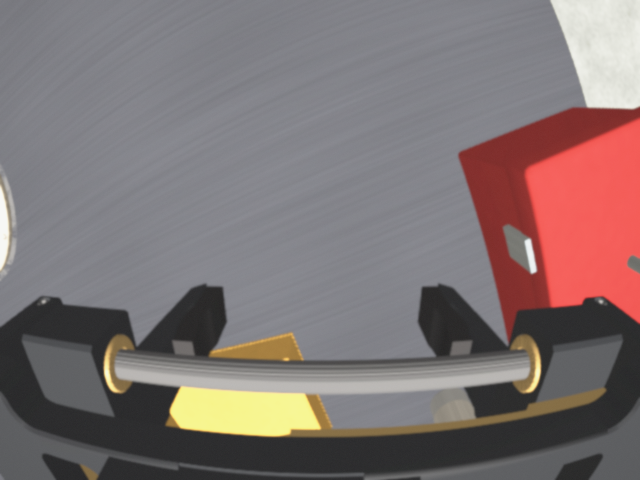

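The wrist view shows only the bin's edge, at (290,335). I'll move above the dryer.

Run:
```python
from h import *
print(go([635,60,260]))
```

```text
(array([-55.73, -23.96,  -2.16]), 0)
```

jog_arm --motion '[[[100,-55.7,-24,-2.2,153],[100,-55.7,-24,-2.2,153],[100,-55.7,-24,-2.2,153],[100,-55.7,-24,-2.2,153],[100,-55.7,-24,-2.2,153],[100,-55.7,-24,-2.2,153],[100,-55.7,-24,-2.2,153],[100,-55.7,-24,-2.2,153],[100,-55.7,-24,-2.2,153],[100,-55.7,-24,-2.2,153],[100,-55.7,-24,-2.2,153],[100,-55.7,-24,-2.2,153]]]'

```text
clock: 1.65
eef_pos: [634.9, 59.2, 260.0]
tool_rot: [0.972, 0.233, -0.001, -0.0]
force: [-0.2, -0.7, -0.9]
gripper_width: 1.003
gripper_force: 0.0
```

jog_arm --motion '[[[100,0,0,0,25],[100,0,0,0,25],[100,0,0,0,25],[100,0,0,0,25]]]'

```text
clock: 2.15
eef_pos: [634.6, 59.8, 260.4]
tool_rot: [1.0, 0.021, -0.0, -0.0]
force: [-0.5, 0.0, -0.5]
gripper_width: 0.999
gripper_force: 0.0
```

Run:
```python
from h import *
s=sense();i=read_camera("wrist");cv2.imwrite("pics/w1.png",i)
print(s["clock"],s["eef_pos"],yaw(),s["joints"],s["force"])
for c in("pink","red","yellow"): print(c,[(x[0].tolist(),x[1].tolist()) for x in blobs(i,c,60)])
```

```text
2.15 [634.57  59.85 260.44] 2.4548059773621107 [-0.09  0.53  0.99 -0.    1.63  1.44] [-0.46  0.05 -0.48]
pink [([322.8, 181.0], [307, 177, 32, 10, 134]), ([401.0, 188.7], [389, 177, 34, 34, 336]), ([244.2, 191.9], [223, 180, 34, 36, 369]), ([529.3, 210.3], [509, 187, 33, 45, 614]), ([405.1, 345.3], [384, 328, 41, 33, 464])]
red []
yellow [([233.0, 12.8], [220, 0, 27, 38, 427]), ([388.5, 8.5], [382, 0, 15, 26, 185]), ([316.5, 61.1], [245, 36, 139, 35, 574]), ([69.5, 209.1], [35, 181, 55, 71, 1694]), ([36.0, 223.8], [18, 192, 43, 62, 1625]), ([126.5, 291.2], [65, 272, 121, 62, 2207]), ([75.7, 297.8], [65, 289, 25, 18, 289]), ([230.9, 324.9], [209, 300, 30, 58, 514]), ([199.7, 405.6], [170, 389, 56, 34, 1249]), ([229.1, 402.8], [227, 393, 7, 28, 97])]
```

View pics/w1.png

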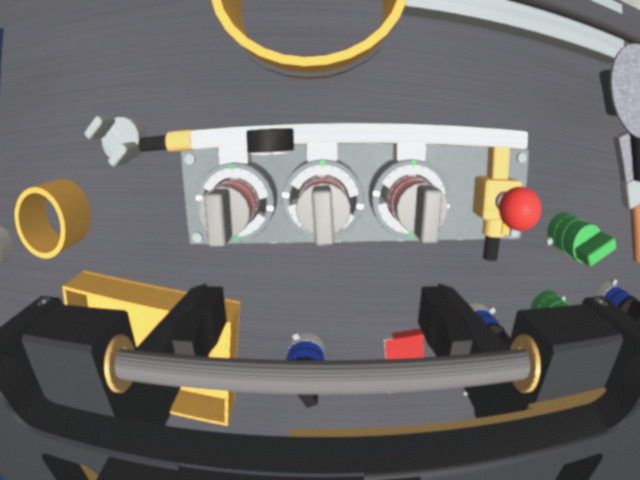

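The wrist view shows the three stations (rims near (237,200), (322,198) and (408,198)), the ball at (520,209), and the bin at the lower left. I'll zoom in for the rim marks.

Run:
```python
from h import *
i=cv2.imread("pics/w1.png");c=i[145:250,180:450];cv2.imwrite("pics/w1c.png",cv2.resize(c,None,fx=2.96,fy=2.96,interpolation=cv2.INTER_CUBIC))
H=cv2.cvtColor(i,cv2.COLOR_BGR2HSV)
m=((cv2.inRange(H,(0,150,60),(10,255,255))|cv2.inRange(H,(170,150,60),(180,255,255))));m[:, :480]=0;m[:170]=0;m[240:]=0
k=max(cv2.findContours(m,0,1)[0],key=cv2.contourArea);print(cv2.minEnclosingCircle(k),cv2.contourArea(k))
g=cv2.inRange(H,(45,90,90),(80,255,255));g[:,450:]=0
n,l,s,ce=cv2.connectedComponentsWithStats(g);print([(ce[j].round(1).tolist(),s[j][4]) for j in range(1,n)])
```

```text
((520.2881469726562, 208.13558959960938), 21.389936447143555) 1299.5
[([322.0, 162.2], np.int32(10)), ([412.9, 161.8], np.int32(12)), ([231.0, 165.5], np.int32(12)), ([410.0, 235.0], np.int32(11)), ([236.4, 238.2], np.int32(14))]
```

View pics/w1c.png

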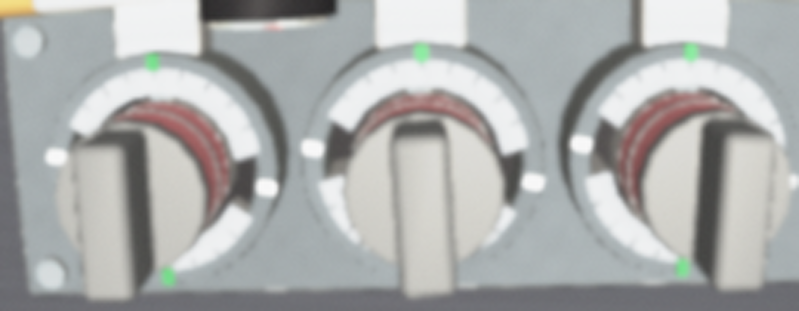

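The crop shows the white and green marks around each rim. I'll project them onto z=45.

Run:
```python
from h import *
s=sense()
f=lambda u,z=45: onz("wrist",u,z,s)[:2]
W=[((198.9,198),(269.9,208.2)),((285.4,195),(360.1,206.5)),((376.3,193.6),(449.2,206.1))]
C=[]
for a,b in W:
    p,q=f(a),f(b); C.append((p+q)/2); print("white",C[-1],np.hypot(*(p-q)),np.degrees(np.arctan2(*(p-q)[::-1])))
for a,b in (((231,165.5),(236.4,238.2)),((412.9,161.8),(410,235))):
    p,q=f(a),f(b); print("green",(p+q)/2,np.hypot(*(p-q)),np.degrees(np.arctan2(*(p-q)[::-1])))
C=np.array(C);d=C[0]-C[2];print("row yaw",np.degrees(np.arctan2(d[1],d[0]))-90,np.hypot(*d))
print("ball",onz("wrist",(520.3,208.1),84,s))
# wing tops (far end centre, near end centre) z=118
for a,b in (((112,133),(108,297)),((420,130),(428,293)),((752,133),(740,288))):
    g=lambda u:f((180+u[0]/2.96,145+u[1]/2.96),118)
    p,q=g(a),g(b); print("wing",(p+q)/2,np.hypot(*(p-q)),np.degrees(np.arctan2(*(p-q)[::-1])))
```

```text
white [629.33 148.43] 74.74818723966618 83.46214305426749
white [634.79  58.7 ] 74.98867912530268 83.48875768373385
white [640.26 -32.77] 78.3182173986316 83.87868435938249
green [629.68 148.67] 75.33085841693203 3.436596001423839
green [640.88 -30.51] 75.58621663609014 3.416377615132378
row yaw 3.454810000112289 181.53265174076668
ball [ 647.24 -134.08   84.  ]
wing [632.54 145.66] 47.17486272279826 -3.3920062318153255
wing [636.8   58.74] 45.433794977896184 5.2173998682003475
wing [641.44 -30.53] 44.44260019305712 2.501860311192501
```

Run:
```python
from h import *
s=sense()
for u in ((83,272),(239,302),(228,422)): print(onz("wrist",u,55,s))
print(go([629.7,148.7,125],3.45),go([629.7,148.7,90.5],3.45))
```

```text
[544.41 341.6   55.  ]
[523.31 144.16  55.  ]
[335.65 172.75  55.  ]
(array([-0.1 , -8.9 , 13.55]), np.float64(-1.0)) (array([-0.1, -8.9, 17. ]), np.float64(-1.0))
```

jog_arm --motion '[[[60,-0.1,-8.9,10,-1],[60,-0.1,-8.9,13.5,-1],[60,-0.1,-8.9,13.5,-1],[60,-0.1,-8.9,13.5,-1],[60,-0.1,-8.9,17,-1],[60,-0.1,-8.9,17,-1],[60,-0.1,-8.9,17,-1],[0,-0.1,-8.9,17,-1],[0,-0.1,-8.9,17,-1],[0,-0.1,-8.9,17,-1],[0,-0.1,-8.9,17,-1],[0,-0.1,-8.9,17,-1]]]'

```text
clock: 3.7
eef_pos: [630.0, 148.9, 90.9]
tool_rot: [1.0, 0.03, 0.0, -0.0]
force: [-0.6, -0.1, 1.4]
gripper_width: 0.182
gripper_force: 30.0
```

Run:
```python
from h import *
s=sense();i=read_camera("wrist");cv2.imwrite("pics/w2.png",i)
print(s["clock"],s["eef_pos"],yaw(),s["force"],s["gripper_width"],s["gripper_force"])
```

```text
3.7 [629.95 148.86  90.9 ] 3.3821993438868727 [-0.62 -0.08  1.37] 0.18152352030515476 29.956551217474043
```

View pics/w2.png

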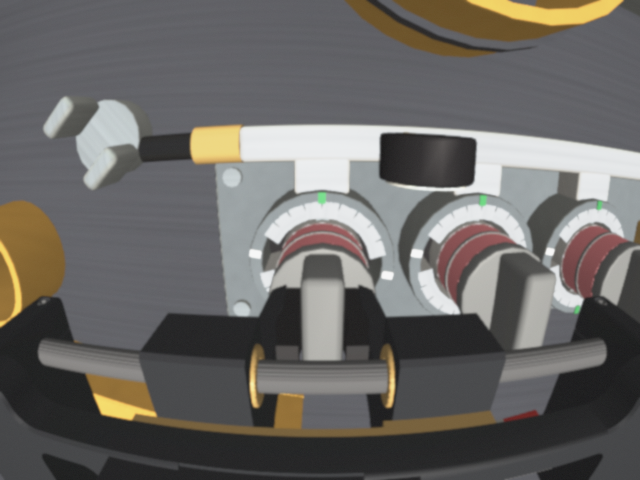

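The wing is gripped cleanly, with the opening at 16 mm and no side force. Next: unlock and lift.

jog_arm --motion '[[[0,0,0,0.85,0],[0,0,0,0.85,0],[0,0,0,0.85,-10],[0,0,0,0.85,-20],[0,0,0,0.85,-30],[0,0,0,0.85,-40],[0,0,0,0.85,-50],[0,0,0,0.85,-60],[0,0,0,0.85,-70],[0,0,0,0.85,-80],[0,0,0,0.85,-80],[0,0,0,0.85,-80]]]'

```text
clock: 5.25
eef_pos: [631.0, 148.7, 83.6]
tool_rot: [0.747, 0.665, 0.001, 0.001]
force: [0.5, -0.1, 9.1]
gripper_width: 0.182
gripper_force: 30.0
```

jog_arm --motion '[[[0,0,0,-1,0],[0,0,0,-2.5,0],[0,0,0,-5,0],[0,0,0,-10,0],[0,0,0,-10,0]]]'

```text
clock: 5.88
eef_pos: [631.0, 148.9, 186.0]
tool_rot: [0.747, 0.665, 0.002, 0.002]
force: [-0.0, 0.4, -2.9]
gripper_width: 0.175
gripper_force: 30.0
```

Run:
```python
from h import *
s=sense();i=read_camera("side");cv2.imwrite("pics/s1.png",i[100:300,200:500])
print(s["clock"],s["eef_pos"],yaw(),s["force"],s["gripper_width"],s["gripper_force"],s["joints"])
print(go([445,277,190],75),blobs(i,"pink",80))
```

```text
5.875 [630.97 148.9  185.98] 83.3782822126405 [-0.01  0.44 -2.9 ] 0.17463536699556206 29.953934708610177 [ 0.05  0.59  1.09 -0.    1.46  0.16]
(array([ 10.61, -19.85,  -0.71]), np.float64(8.4)) [(array([173.4, 139.6]), array([123, 104, 102,  81, 473], dtype=int32)), (array([310.4, 176.3]), array([302, 170,  17,  13, 177], dtype=int32)), (array([329.4, 217.8]), array([322, 212,  16,  12, 152], dtype=int32)), (array([349.5, 233. ]), array([342, 227,  16,  13, 163], dtype=int32)), (array([286.6, 279.1]), array([268, 265,  38,  31, 138], dtype=int32))]
```

jog_arm --motion '[[[0,5,-10,-0.5,0],[0,10.6,-19.8,-0.5,0],[0,10.6,-19.8,-0.5,0],[0,10.6,-19.8,-0.5,0],[0,10.6,-19.8,-0.5,0]]]'

```text
clock: 6.55
eef_pos: [442.7, 277.8, 186.0]
tool_rot: [0.746, 0.666, -0.002, -0.001]
force: [0.9, -0.2, -4.0]
gripper_width: 0.18
gripper_force: 30.0
```

Run:
```python
from h import *
s=sense();i=read_camera("wrist");cv2.imwrite("pics/w3.png",i)
print(s["clock"],s["eef_pos"],yaw(),s["force"],s["gripper_width"],s["gripper_force"])
```

```text
6.55 [442.71 277.84 185.97] 83.4741897742466 [ 0.9  -0.22 -4.02] 0.17979756390023702 29.98787140008062
```

View pics/w3.png

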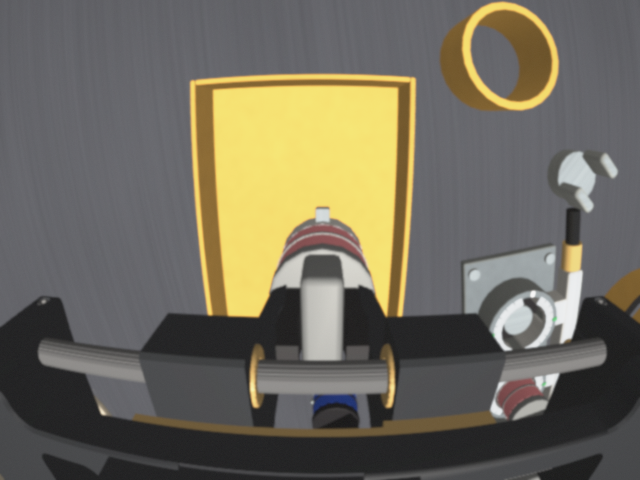

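The bin's far rim corners are at (191,81) and (414,78), and the cartridge hangs over the bin. Station 1 is empty, at (523,322).

Run:
```python
from h import *
s=sense()
p,q=onz("wrist",(191,80),55,s)[:2],onz("wrist",(415,77),55,s)[:2]
u=(q-p)/np.hypot(*(q-p));n=np.array([-u[1],u[0]])
c=(p+q)/2-n*115;print(p,q,np.hypot(*(q-p)),"bin yaw",np.degrees(np.arctan2(u[1],u[0])),"c",c)
for k in (66,0,-66): print(k,c+n*k, go(list(c+n*k)+[70],83.5))
```

```text
[356.76 402.79] [523.24 383.45] 167.59212315066625 bin yaw -6.626787088651105 c [426.73 278.89]
66 [434.35 344.45] (array([ 6.59, -1.72, 11.6 ]), np.float64(-0.0))
0 [426.73 278.89] (array([-0.01, -1.74, 11.61]), np.float64(-0.0))
-66 [419.11 213.33] (array([-6.61, -1.75, 11.62]), np.float64(-0.0))
```

jog_arm --motion '[[[0,6.6,-1.7,0,0],[0,6.6,-1.7,6,0],[0,6.6,-1.7,10.5,0],[0,6.6,-1.7,11.5,0],[0,6.6,-1.7,11.5,0],[0,6.6,-1.7,11.5,0],[45,6.6,-1.7,11.5,0],[45,6.6,-1.7,11.5,0],[45,6.6,-1.7,11.5,0],[45,6.6,-1.7,6,0],[45,6.6,-1.7,0,0],[45,6.6,-1.7,0,0]]]'

```text
clock: 8.1
eef_pos: [437.7, 345.3, 191.8]
tool_rot: [0.747, 0.665, 0.005, 0.001]
force: [0.8, 0.3, -0.0]
gripper_width: 0.451
gripper_force: 0.0
```

Run:
```python
from h import *
s=sense()
print(s["clock"],s["eef_pos"],yaw(),s["force"],s["gripper_width"])
print(go([635.1,58.9,186],3.45),go([635.1,58.9,90],3.45))
```

```text
8.1 [437.67 345.27 191.75] 83.39090835928495 [ 0.82  0.35 -0.05] 0.4510264353451334
(array([-26.18,  22.9 ,   0.62]), np.float64(79.9)) (array([-26.23,  22.83,  10.22]), np.float64(79.9))
```

jog_arm --motion '[[[45,-13,11.5,0,10],[45,-26.2,22.9,0,20],[45,-26.2,22.9,0,30],[45,-26.2,22.9,0,40],[45,-26.2,22.9,0,50],[45,-26.2,22.9,0,60],[45,-26.2,22.9,0,70],[45,-26.2,22.9,0,80],[45,-26.2,22.9,0,80],[45,-26.2,22.9,0,80]]]'

```text
clock: 9.35
eef_pos: [633.3, 57.9, 186.7]
tool_rot: [1.0, 0.031, -0.0, -0.0]
force: [-0.1, -1.6, -0.3]
gripper_width: 0.448
gripper_force: 0.0
```

Run:
```python
from h import *
s=sense()
print(s["clock"],s["eef_pos"],yaw(),go([635.1,58.9,90.5],3.45))
```

```text
9.35 [633.27  57.89 186.7 ] 3.5838240367327434 (array([ 0.2 , -0.09,  9.62]), np.float64(0.1))
```

jog_arm --motion '[[[45,0.2,-0.1,5,0],[45,0.2,-0.1,7,0],[45,0.2,-0.1,9.6,0],[45,0.2,-0.1,9.6,0],[45,0.2,-0.1,9.6,0],[45,0.2,-0.1,9.6,0],[0,0.2,-0.1,9.6,0],[0,0.2,-0.1,9.6,0],[0,0.2,-0.1,9.6,0],[0,0.2,-0.1,9.6,0]]]'

```text
clock: 10.6
eef_pos: [635.5, 58.9, 91.4]
tool_rot: [1.0, 0.029, 0.0, -0.0]
force: [-0.2, 0.3, 1.5]
gripper_width: 0.181
gripper_force: 29.6
```

jog_arm --motion '[[[0,0,0,0.85,0],[0,0,0,0.85,0],[0,0,0,0.85,-10],[0,0,0,0.85,-20],[0,0,0,0.85,-30],[0,0,0,0.85,-40],[0,0,0,0.85,-50],[0,0,0,0.85,-60],[0,0,0,0.85,-70],[0,0,0,0.85,-80],[0,0,0,0.85,-80],[0,0,0,0.85,-80]]]'

```text
clock: 12.1
eef_pos: [636.4, 58.7, 84.0]
tool_rot: [0.747, 0.665, 0.001, 0.001]
force: [0.7, 0.2, 7.8]
gripper_width: 0.181
gripper_force: 29.6
```

jog_arm --motion '[[[0,0,0,-1,0],[0,0,0,-2.5,0],[0,0,0,-5,0],[0,0,0,-10,0],[0,0,0,-10,0],[0,0,0,-10,0]]]'

```text
clock: 12.85
eef_pos: [634.6, 58.9, 181.4]
tool_rot: [0.747, 0.665, -0.001, -0.001]
force: [0.3, 0.0, -3.4]
gripper_width: 0.179
gripper_force: 29.6
```

Run:
```python
from h import *
s=sense()
print(s["clock"],s["eef_pos"],yaw(),s["force"],s["gripper_width"],go([426.7,278.9,186],83.5))
```

```text
12.85 [634.6   58.89 181.45] 83.3767643861688 [ 0.26  0.04 -3.4 ] 0.17935686267037657 (array([ 19.46, -23.19,  -0.39]), np.float64(-0.1))
```

jog_arm --motion '[[[0,10,-11.6,-0.5,0],[0,19.5,-23.2,-0.5,0],[0,19.5,-23.2,-0.5,0],[0,19.5,-23.2,-0.5,0],[0,19.5,-23.2,-0.5,0],[0,19.5,-23.2,-0.5,0]]]'

```text
clock: 13.6
eef_pos: [424.2, 281.0, 186.4]
tool_rot: [0.745, 0.667, -0.002, -0.001]
force: [0.8, -0.6, -2.6]
gripper_width: 0.182
gripper_force: 30.0
```

Run:
```python
from h import *
s=sense();i=read_camera("wrist");cv2.imwrite("pics/w4.png",i)
print(s["clock"],s["eef_pos"],yaw(),s["force"],s["gripper_width"],go([426.7,278.9,71],83.5),blobs(i,"pink",80))
```

```text
13.6 [424.2  281.05 186.44] 83.5327245510579 [ 0.77 -0.59 -2.56] 0.18167672227648077 (array([-0.08,  0.12, 11.56]), np.float64(0.0)) [(array([321.4, 231. ]), array([285, 224,  73,  22, 435], dtype=int32)), (array([321.9, 243.6]), array([279, 234,  86,  30, 707], dtype=int32))]
```

View pics/w4.png

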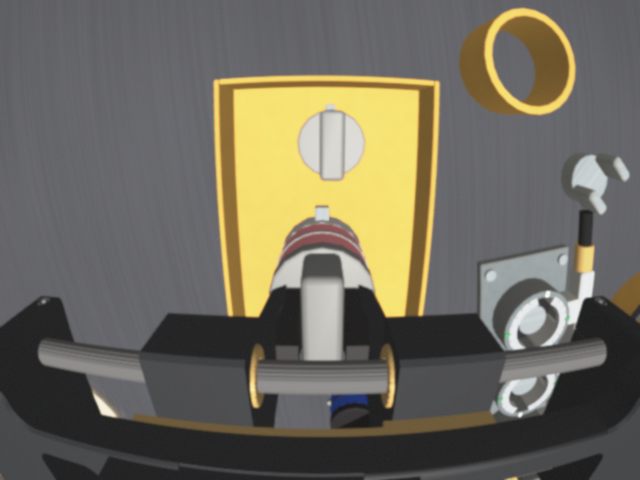

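The first spent cartridge stands upright in the bin at (331,145), and stations 1 and 2 are empty. I'll place the second.

jog_arm --motion '[[[0,0,0.1,6,0],[0,0,0.1,10.5,0],[0,0,0.1,11.5,0],[0,0,0.1,11.5,0],[0,0,0.1,11.5,0],[45,0,0.1,11.5,0],[45,0,0.1,11.5,0],[45,0,0.1,11.5,0],[45,0,0.1,6,0],[45,0,0.1,0,0],[45,0,0.1,0,0],[45,0,0.1,0,0]]]'

```text
clock: 15.15
eef_pos: [428.0, 279.0, 187.2]
tool_rot: [0.747, 0.665, -0.0, -0.0]
force: [0.7, 0.9, -0.3]
gripper_width: 0.448
gripper_force: 0.0
```

Run:
```python
from h import *
s=sense()
print(s["clock"],s["eef_pos"],yaw(),s["force"],s["gripper_width"],go([640.5,-30.9,186],3.45))
```

```text
15.15 [428.04 279.05 187.21] 83.37784417211843 [ 0.68  0.94 -0.35] 0.4480232098361072 (array([-28.34,  24.68,   0.12]), np.float64(79.9))
```

jog_arm --motion '[[[45,-14,12.3,0,10],[45,-28.3,24.7,0,20],[45,-28.3,24.7,0,30],[45,-28.3,24.7,0,40],[45,-28.3,24.7,0,50],[45,-28.3,24.7,0,60],[45,-28.3,24.7,0,70],[45,-28.3,24.7,0,80],[45,-28.3,24.7,0,80],[45,-28.3,24.7,0,80],[45,-28.3,24.7,0,80]]]'

```text
clock: 16.52
eef_pos: [641.0, -30.2, 187.4]
tool_rot: [1.0, 0.031, -0.0, -0.0]
force: [-0.3, -0.6, -0.5]
gripper_width: 0.451
gripper_force: 0.0
```

Run:
```python
from h import *
s=sense();i=read_camera("wrist");cv2.imwrite("pics/w5.png",i)
print(s["clock"],s["eef_pos"],yaw(),s["force"],s["gripper_width"],go([640.5,-30.9,90.5],3.45))
```

```text
16.525 [641.03 -30.22 187.42] 3.4746683602152966 [-0.25 -0.56 -0.49] 0.4506062716387817 (array([-0.06,  0.06,  9.71]), np.float64(0.0))
```

View pics/w5.png

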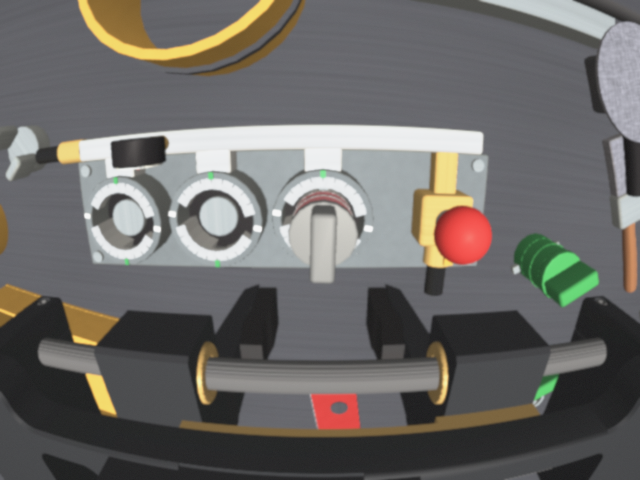

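The view confirms stations 1 and 2 are empty, with station 3's wing at (322,245) under the tool and the ball at (463,235). I'll take out the third.

jog_arm --motion '[[[45,0,0,5,0],[45,0,0.1,7,0],[45,0,0.1,9.7,0],[45,0,0.1,9.7,0],[45,0,0.1,9.7,0],[45,0,0.1,9.7,0],[0,0,0.1,9.7,0],[0,0,0.1,9.7,0],[0,0,0.1,9.7,0],[0,0,0.1,9.7,0]]]'

```text
clock: 17.82
eef_pos: [641.2, -31.2, 91.0]
tool_rot: [1.0, 0.03, 0.0, -0.0]
force: [0.0, 1.7, 2.2]
gripper_width: 0.177
gripper_force: 29.9
```

jog_arm --motion '[[[0,0,0,0.85,0],[0,0,0,0.85,0],[0,0,0,0.85,-10],[0,0,0,0.85,-20],[0,0,0,0.85,-30],[0,0,0,0.85,-40],[0,0,0,0.85,-50],[0,0,0,0.85,-60],[0,0,0,0.85,-70],[0,0,0,0.85,-80],[0,0,0,0.85,-80],[0,0,0,0.85,-80]]]'

```text
clock: 19.32
eef_pos: [642.3, -31.8, 83.6]
tool_rot: [0.747, 0.665, 0.001, 0.002]
force: [0.8, -0.3, 9.4]
gripper_width: 0.175
gripper_force: 29.9
```

jog_arm --motion '[[[0,0,0,-1,0],[0,0,0,-2.5,0],[0,0,0,-5,0],[0,0,0,-10,0],[0,0,0,-10,0],[0,0,0,-10,0]]]'

```text
clock: 20.08
eef_pos: [640.4, -31.3, 180.9]
tool_rot: [0.747, 0.665, -0.001, -0.001]
force: [-0.6, 0.2, -3.4]
gripper_width: 0.18
gripper_force: 29.9
```

Run:
```python
from h import *
s=sense()
print(s["clock"],s["eef_pos"],yaw(),s["force"],s["gripper_width"],go([419.1,213.3,190],83.5))
```

```text
20.075 [640.42 -31.27 180.93] 83.37605152874916 [-0.61  0.24 -3.41] 0.17954662863426232 (array([ 21.74, -24.81,  -0.83]), np.float64(-0.1))
```

jog_arm --motion '[[[0,10.9,-12.4,-0.8,0],[0,21.7,-24.8,-0.8,0],[0,21.7,-24.8,-0.8,0],[0,21.7,-24.8,-0.8,0],[0,21.7,-24.8,-0.8,0],[0,21.7,-24.8,-0.8,0],[0,21.7,-24.8,-0.8,0],[0,21.7,-24.8,-0.8,0],[0,21.7,-24.8,-0.8,0]]]'

```text
clock: 21.2
eef_pos: [420.8, 211.8, 189.9]
tool_rot: [0.747, 0.664, -0.0, -0.0]
force: [-0.5, -0.1, -2.3]
gripper_width: 0.182
gripper_force: 30.0
```

Run:
```python
from h import *
s=sense()
print(s["clock"],s["eef_pos"],yaw(),s["force"],s["gripper_width"],go([419.1,213.3,71],83.5))
```

```text
21.2 [420.77 211.83 189.89] 83.2728800663618 [-0.5  -0.05 -2.29] 0.18188892261961354 (array([ 0.13, -0.18, 11.89]), np.float64(-0.2))
```

jog_arm --motion '[[[0,0.1,-0.2,6,0],[0,0.1,-0.2,10.5,0],[0,0.1,-0.2,11.8,0],[0,0.1,-0.2,11.8,0],[0,0.1,-0.2,11.8,0],[45,0.1,-0.2,11.8,0],[45,0.1,-0.2,11.8,0],[45,0.1,-0.2,11.8,0],[45,0.1,-0.2,6,0],[45,0.1,-0.2,0,0],[45,0.1,-0.2,0,0]]]'

```text
clock: 22.58
eef_pos: [419.6, 214.5, 194.2]
tool_rot: [0.747, 0.665, 0.004, 0.002]
force: [0.6, 0.7, -0.9]
gripper_width: 0.448
gripper_force: 0.0
```

jog_arm --motion '[[[60,-6,0.8,0,0],[60,-13.5,0.8,0,0],[60,-13.5,0.8,0,0],[60,-13.5,0.8,0,0],[60,-13.5,0.8,0,0],[60,-13.5,0.8,0,0]]]'

```text
clock: 23.32
eef_pos: [410.4, 80.0, 190.1]
tool_rot: [0.746, 0.666, -0.0, -0.0]
force: [-0.1, -0.4, -0.1]
gripper_width: 0.6
gripper_force: 0.0
```

Run:
```python
from h import *
s=sense();i=read_camera("wrist");a=read_camera("scene");cv2.imwrite("pics/w6.png",i);cv2.imwrite("pics/a6.png",a)
print(s["clock"],s["eef_pos"],yaw(),s["force"],s["gripper_width"])
print([(x[0].tolist(),x[1].tolist()) for x in blobs(a,"blue",60)],[(x[0].tolist(),x[1].tolist()) for x in blobs(i,"blue",60)])
```

```text
23.325 [410.38  80.01 190.08] 83.45927525425805 [-0.12 -0.45 -0.09] 0.6002432426281009
[([346.0, 226.7], [340, 222, 14, 10, 96]), ([282.6, 244.2], [276, 240, 14, 9, 97]), ([210.5, 258.6], [203, 253, 15, 11, 102])] [([343.3, 200.9], [324, 194, 43, 22, 249]), ([401.7, 401.9], [386, 392, 37, 28, 588])]
```

View pics/w6.png

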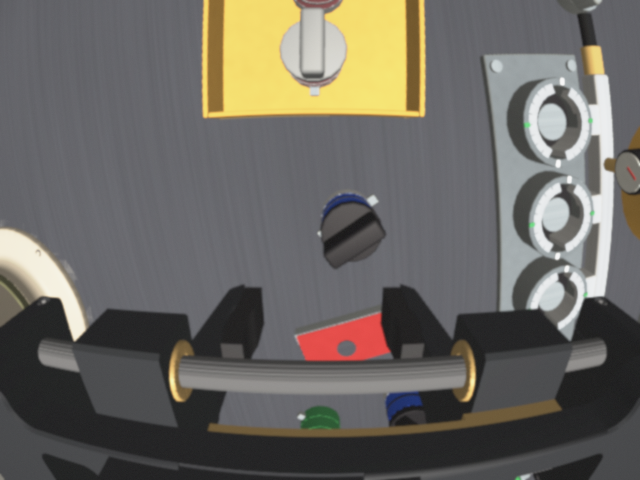

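The view shows fresh A at (350,235), with lugs near (373,200) and (320,235) and the wing at a slant. The cartridges in the bin are upright. I'll zoom in.

Run:
```python
from h import *
i=cv2.imread("pics/w6.png");c=i[180:280,300:400];cv2.imwrite("pics/w6c.png",cv2.resize(cv2.convertScaleAbs(c,alpha=1.8),None,fx=6,fy=6,interpolation=cv2.INTER_CUBIC))
```

```text
(no output)
```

View pics/w6c.png

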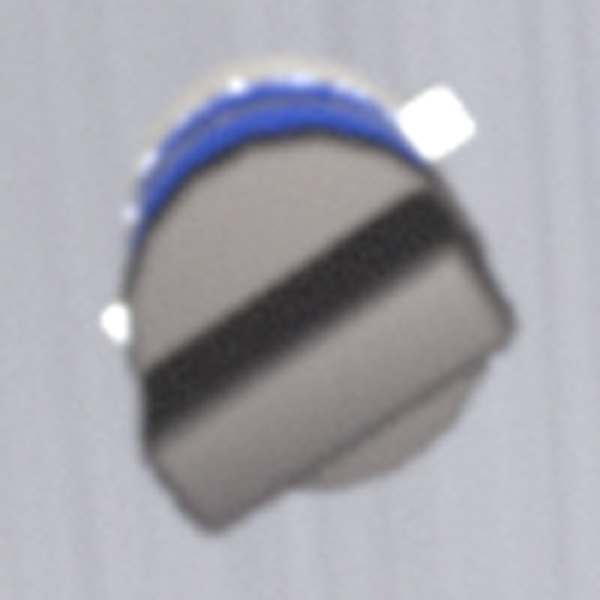

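The crop gives wing-top corners at (150,445), (205,535), (515,325) and (460,250), in 6x crop pixels.

```bash
cat >> h.py <<'E'
def wing(img,roi,s,show=True):
    """wing-top candidates in roi (x0,y0,x1,y1): warm grey, not dark; minAreaRect on upscaled image -> centre, yaw, size at z=92"""
    x0,y0,x1,y1=roi;k=6
    c=cv2.resize(img[y0:y1,x0:x1],None,fx=k,fy=k,interpolation=cv2.INTER_CUBIC).astype(int)
    warm=c[...,2]-c[...,0]
    m=((warm>0)&(c.max(2)>45)&(c.max(2)<140)).astype(np.uint8)*255
    m=cv2.morphologyEx(m,cv2.MORPH_OPEN,np.ones((9,9)))
    n,l,st,ce=cv2.connectedComponentsWithStats(m)
    for j in range(1,n):
        if st[j][4]<1500: continue
        b=cv2.boxPoints(cv2.minAreaRect(np.argwhere(l==j)[:,::-1].astype(np.float32)))
        w=np.array([onz("wrist",(x0+(p[0]-2.5)/k,y0+(p[1]-2.5)/k),92,s)[:2] for p in b])
        e=[w[1]-w[0],w[2]-w[1]];e.sort(key=lambda v:-np.hypot(*v))
        print("cand",w.mean(0),"yaw",np.degrees(np.arctan2(e[0][1],e[0][0]))%180,"size",np.hypot(*e[0]),np.hypot(*e[1]),st[j][4])
E
python3 - <<'E'
from h import *
s=sense();i=cv2.imread("pics/w6.png")
w=np.array([onz("wrist",(300+a/6,180+b/6),92,s)[:2] for a,b in ((150,445),(205,535),(515,325),(460,250))])
e=w[2]-w[1];print(w.mean(0),np.degrees(np.arctan2(e[1],e[0])),np.hypot(*e),np.hypot(*(w[1]-w[0])),np.hypot(*(w[3]-w[2])))
l=[onz("wrist",(300+a/6,180+b/6),9,s)[:2] for a,b in ((470,110),(105,322))];print("lug tips",(l[0]+l[1])/2,l[0]-l[1],np.hypot(*(l[0]-l[1])))
wing(i,(300,180,400,280),s)
print(onz("scene",(346,226.7),20),onz("wrist",(401.7,401.9),25,s))
E
```

```text
[430.63  72.71] 29.550730514893583 43.868949552904006 13.029584599528908 11.199414101589566
lug tips [430.89  72.23] [58.23 26.79] 64.09592904896292
cand [425.64 110.69] yaw 4.500342975713848 size 18.68078022244359 3.698139154186931 2373
cand [423.32  93.74] yaw 26.526365542269602 size 39.999158411487336 16.20742161297472 35389
cand [431.44  70.93] yaw 29.04391231322971 size 43.97461010793913 19.187697263102283 48503
[436.77  73.29  20.  ] [ 472.86 -142.84   25.  ]
```

Run:
```python
from h import *
print(go([430.7,72.6,65.5],29.5))
```

```text
(array([-0.48,  2.1 , 12.47]), np.float64(54.0))
```

jog_arm --motion '[[[60,-0.5,2.1,3,10],[60,-0.5,2.1,6,20],[60,-0.5,2.1,8,30],[60,-0.5,2.1,8,40],[60,-0.5,2.1,8,54],[60,-0.5,2.1,8,54],[60,-0.5,2.1,11,54],[60,-0.5,2.1,12.4,54],[60,-0.5,2.1,12.4,54],[60,-0.5,2.1,12.4,54]]]'

```text
clock: 24.68
eef_pos: [431.0, 71.8, 66.7]
tool_rot: [0.967, 0.254, 0.0, 0.0]
force: [-0.4, 0.1, 0.1]
gripper_width: 0.598
gripper_force: 0.0
```

Run:
```python
from h import *
s=sense();i=read_camera("wrist");cv2.imwrite("pics/w7.png",i)
print(s["clock"],s["eef_pos"],yaw(),s["force"],go([430.7,72.6,65.5],29.5))
H=i[180:420,240:400].astype(int)
np.save("w7.npy",H)
```

```text
24.675 [431.    71.75  66.74] 29.396650433646546 [-0.36  0.07  0.09] (array([ 0.01, -0.1 ,  0.13]), np.float64(-0.1))
```

jog_arm --motion '[[[0,0,-0.1,0.1,0],[0,0,-0.1,0.1,0],[0,0,-0.1,0.1,0],[0,0,-0.1,0.1,0],[0,0,-0.1,-2,0],[0,0,-0.1,-6,0],[0,0,-0.1,-12,0],[0,0,-0.1,-12,0],[0,0,-0.1,-12,0]]]'

```text
clock: 25.85
eef_pos: [429.5, 72.5, 185.2]
tool_rot: [0.967, 0.254, -0.001, -0.0]
force: [-0.2, -0.0, -2.2]
gripper_width: 0.176
gripper_force: 29.9
```

```bash
cat >> h.py <<'E'
def lug(i):
    """far lug of the held cartridge: bright blob above the cap near the column of the tool axis"""
    g=i[185:245,295:350].min(2); n,l,s,c=cv2.connectedComponentsWithStats((g>140).astype(np.uint8))
    return [((c[j]+[295,185]).round(1).tolist(),(s[j]+[295,185,0,0,0]).tolist()) for j in range(1,n) if s[j][4]>20]
E
python3 - <<'E'
from h import *
s=sense();i=read_camera("wrist");cv2.imwrite("pics/w8.png",i)
print(s["clock"],s["eef_pos"],yaw(),s["force"],s["gripper_width"],go([629.7,148.7,186],83.45))
for f in("w3","w4","w8"): print(f,lug(cv2.imread(f"pics/{f}.png")))
E
```

```text
25.85 [429.47  72.48 185.19] 29.371575552392375 [-0.23 -0.02 -2.15] 0.17598870098176783 (array([21.2 ,  3.19, -0.19]), np.float64(-54.1))
w3 [([322.1, 215.3], [315, 208, 15, 17, 220]), ([323.1, 235.7], [297, 233, 53, 10, 89])]
w4 [([321.7, 214.0], [314, 207, 16, 17, 222]), ([326.2, 234.3], [302, 232, 48, 10, 75])]
w8 [([323.1, 213.6], [314, 206, 19, 18, 236])]
```

jog_arm --motion '[[[0,7,1,-0.2,-10],[0,14,2,-0.2,-20],[0,21.2,3.2,-0.2,-30],[0,21.2,3.2,-0.2,-40],[0,21.2,3.2,-0.2,-50],[0,21.2,3.2,-0.2,-54],[0,21.2,3.2,-0.2,-54],[0,21.2,3.2,-0.2,-54],[0,21.2,3.2,-0.2,-54],[0,21.2,3.2,-0.2,-54]]]'

```text
clock: 27.15
eef_pos: [630.6, 148.5, 188.2]
tool_rot: [0.747, 0.665, -0.0, -0.0]
force: [-0.1, 0.3, -1.7]
gripper_width: 0.184
gripper_force: 30.0
```

Run:
```python
from h import *
s=sense()
print(s["clock"],s["eef_pos"],yaw(),s["force"],s["gripper_width"],go([630.2,148.4,115],83.45),go([630.2,148.4,100],83.45))
```

```text
27.15 [630.58 148.5  188.21] 83.35122750654865 [-0.08  0.29 -1.71] 0.18397510449966256 (array([-0.01, -0.04,  7.32]), np.float64(-0.1)) (array([-0.01, -0.04,  8.82]), np.float64(-0.1))
```

jog_arm --motion '[[[0,0,0,5,0],[0,0,0,7,0],[0,0,0,7.3,0],[0,0,0,7.3,0],[0,0,0,7.6,0],[0,0,0,7.9,0],[0,0,0,8.2,0],[0,0,0,8.5,0],[0,0,0,8.8,0],[0,0,0,8.8,0]]]'

```text
clock: 28.4
eef_pos: [630.5, 148.5, 99.9]
tool_rot: [0.747, 0.665, -0.0, -0.0]
force: [-0.3, 0.8, -1.4]
gripper_width: 0.177
gripper_force: 30.0
```

Run:
```python
from h import *
s=sense()
print(s["clock"],s["eef_pos"],yaw(),s["force"],s["gripper_width"],s["wrist_torque"],go([630.2,148.4,82],83.45))
```

```text
28.4 [630.5  148.54  99.94] 83.37782554125995 [-0.32  0.77 -1.38] 0.17673679107934587 [-0.04  0.15 -0.03] (array([-0.02, -0.03,  1.79]), np.float64(-0.1))
```

jog_arm --motion '[[[0,0,0,1.2,0],[0,0,0,1.8,0],[0,0,0,1.8,0],[0,0,0,1.8,10],[0,0,0,1.8,20],[0,0,0,1.8,30],[0,0,0,1.8,40],[0,0,0,1.8,50],[0,0,0,1.8,60],[0,0,0,1.8,70],[0,0,0,1.8,80],[0,0,0,1.8,80]]]'

```text
clock: 29.9
eef_pos: [631.6, 148.9, 83.7]
tool_rot: [1.0, 0.029, 0.002, -0.0]
force: [-1.0, 0.4, 9.6]
gripper_width: 0.178
gripper_force: 30.0
```

Run:
```python
from h import *
s=sense()
print(s["clock"],s["eef_pos"],yaw(),s["force"],s["gripper_width"],s["wrist_torque"],go([630,148.8,91.5],3.45))
```

```text
29.9 [631.64 148.91  83.69] 3.267258355954704 [-1.04  0.41  9.59] 0.17793717312321758 [ 0.26  0.06 -0.06] (array([-0.16,  0.  , -0.78]), np.float64(-0.2))
```

jog_arm --motion '[[[0,0,0,-0.4,0],[0,0,0,-0.8,0],[0,0,0,-1,0],[0,0,0,-1,0],[0,0,0,-1,0]]]'

```text
clock: 30.52
eef_pos: [631.0, 148.7, 91.3]
tool_rot: [1.0, 0.029, 0.0, -0.0]
force: [4.9, 1.7, -6.1]
gripper_width: 0.179
gripper_force: 30.0
```

jog_arm --motion '[[[45,0,0,0,0],[45,0,0,0,0],[45,0,0,0,0],[45,0,0,-3,0],[45,0,0,-9,0],[45,0,0,-9,0],[45,0,0,-9,0]]]'

```text
clock: 31.4
eef_pos: [630.2, 148.5, 181.8]
tool_rot: [1.0, 0.029, -0.0, 0.0]
force: [0.5, -0.4, -0.4]
gripper_width: 0.452
gripper_force: 0.0
```

Run:
```python
from h import *
s=sense();i=read_camera("wrist");a=read_camera("scene");cv2.imwrite("pics/w9.png",i);b=read_camera("side");cv2.imwrite("pics/b9.png",b)
print(s["clock"],s["eef_pos"],yaw(),s["force"],s["joints"])
print([(x[0].tolist(),x[1].tolist()) for x in blobs(a,"blue",60)],[(x[0].tolist(),x[1].tolist()) for x in blobs(b,"blue",60)])
```

```text
31.4 [630.23 148.5  181.82] 3.3725848140424874 [ 0.52 -0.44 -0.44] [ 0.05  0.59  1.09 -0.    1.45  1.56]
[([282.8, 244.1], [276, 240, 14, 9, 94]), ([210.5, 258.5], [203, 253, 15, 11, 102]), ([380.7, 268.9], [374, 264, 15, 10, 92])] [([311.3, 203.6], [304, 198, 15, 12, 134]), ([325.7, 287.8], [317, 281, 18, 14, 183]), ([397.2, 347.4], [387, 338, 22, 17, 221])]
```

Station 1 is locked: it held against an upward pull, and the blob sits at the same height as the locked spent one. On to fresh B.

jog_arm --motion '[[[60,-6,9.5,-0.8,0],[60,-12,19,-0.8,0],[60,-17.7,28.6,-0.8,0],[60,-17.7,28.6,-0.8,0],[60,-17.7,28.6,-0.8,0],[60,-17.7,28.6,-0.8,0],[60,-17.7,28.6,-0.8,0],[60,-17.7,28.6,-0.8,0],[60,-17.7,28.6,-0.8,0]]]'

```text
clock: 32.67
eef_pos: [471.2, -146.4, 190.0]
tool_rot: [1.0, 0.03, -0.0, -0.0]
force: [-0.4, 0.1, 0.2]
gripper_width: 0.599
gripper_force: 0.0
```

Run:
```python
from h import *
s=sense();i=read_camera("wrist");cv2.imwrite("pics/w10.png",i)
print(s["clock"],s["eef_pos"],yaw(),s["force"])
bl=blobs(i,"blue",60);print([(x[0].tolist(),x[1].tolist()) for x in bl])
for c,st in bl: print(onz("wrist",c,30,s))
x,y=bl[0][0].astype(int);wing(i,(x-55,y-45,x+55,y+75),s)
c=i[y-45:y+75,x-55:x+55];print(x,y);cv2.imwrite("pics/w10c.png",cv2.resize(cv2.convertScaleAbs(c,alpha=1.8),None,fx=5,fy=5,interpolation=cv2.INTER_CUBIC))
```

```text
32.675 [ 471.17 -146.44  190.02] 3.4656107008106627 [-0.38  0.07  0.25]
[([28.2, 47.1], [7, 22, 37, 48, 1050]), ([555.5, 192.0], [542, 172, 37, 48, 871]), ([322.9, 182.9], [304, 179, 39, 11, 154])]
[634.95 161.86  30.  ]
[ 509.75 -368.17   30.  ]
[ 498.07 -145.69   30.  ]Traceback (most recent call last):
  File "<stdin>", line 6, in <module>
  File "h.py", line 42, in wing
    c=cv2.resize(img[y0:y1,x0:x1],None,fx=k,fy=k,interpolation=cv2.INTER_CUBIC).astype(int)
      ~~~~~~~~~~^^^^^^^^^^^^^^^^^^^^^^^^^^^^^^^^^^^^^^^^^^^^^^^^^^^^^^^^^^^^^^^
cv2.error: OpenCV(4.12.0) /io/opencv/modules/imgproc/src/resize.cpp:4208: error: (-215:Assertion failed) !ssize.empty() in function 'resize'
```

Run:
```python
from h import *
s=sense();i=cv2.imread("pics/w10.png")
x,y=323,183;wing(i,(x-55,y-30,x+55,y+70),s)
c=i[y-30:y+70,x-55:x+55];cv2.imwrite("pics/w10c.png",cv2.resize(cv2.convertScaleAbs(c,alpha=1.8),None,fx=5,fy=5,interpolation=cv2.INTER_CUBIC))
```

```text
cand [ 496.43 -139.11] yaw 125.90737343558875 size 38.8277048770274 15.787102341958576 35448
cand [ 477.53 -150.61] yaw 130.77765240738722 size 47.20300045018686 22.83290190281738 59804
```

View pics/w10c.png

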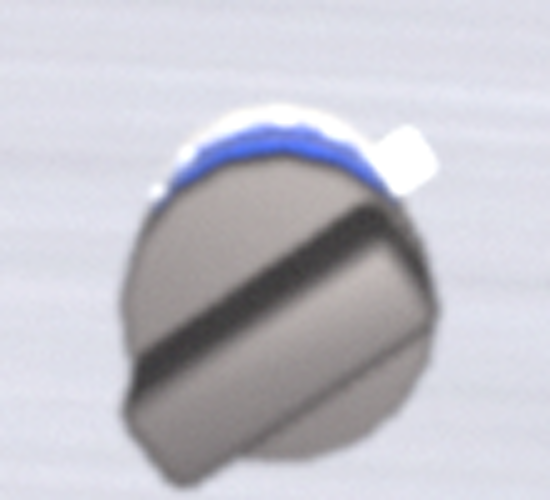

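The wing-top corners in the crop are (127,405), (180,487), (435,318) and (385,240).

Run:
```python
from h import *
s=sense()
w=np.array([onz("wrist",(268+a/5,153+b/5),92,s)[:2] for a,b in ((127,405),(180,487),(435,318),(385,240))])
y=[]
for p,q in((1,2),(0,3)):
    e=w[q]-w[p];y.append(np.degrees(np.arctan2(e[1],e[0])));print(np.hypot(*e))
print(w.mean(0),y,np.hypot(*(w[1]-w[0])),np.hypot(*(w[3]-w[2])))
c=w.mean(0);print(go([c[0],c[1],65.5],np.mean(y)),s["joints"])
```

```text
42.3221405791413
41.797023577955265
[ 478.68 -147.53] [np.float64(-51.73655479501103), np.float64(-53.148305099644894)] 13.835417180433366 12.779070080711826
(array([ 0.75,  0.15, 12.46]), np.float64(55.9)) [-0.54  0.33  1.53  0.    1.28  0.97]
```

jog_arm --motion '[[[60,0.8,0.2,3,10],[60,0.8,0.2,6,20],[60,0.8,0.2,8,30],[60,0.8,0.2,8,40],[60,0.8,0.2,8,50],[60,0.8,0.2,8,56],[60,0.8,0.2,11,56],[60,0.8,0.2,12.4,56],[60,0.8,0.2,12.4,56],[60,0.8,0.2,12.4,56],[60,0.8,0.2,12.4,56]]]'

```text
clock: 34.1
eef_pos: [479.2, -149.1, 66.9]
tool_rot: [0.896, -0.443, 0.001, 0.0]
force: [0.1, 0.3, 0.1]
gripper_width: 0.604
gripper_force: 0.0
```

jog_arm --motion '[[[0,0,0,0.1,0],[0,0,0,0.1,0],[0,0,0,0.1,0],[0,0,0,0.1,0],[0,0,0,-2,0],[0,0,0,-6,0],[0,0,0,-12.2,0],[0,0,0,-12.2,0],[0,0,0,-12.2,0],[0,0,0,-12.2,0]]]'

```text
clock: 35.35
eef_pos: [478.2, -148.5, 186.6]
tool_rot: [0.896, -0.443, -0.002, -0.0]
force: [0.0, 0.3, -2.7]
gripper_width: 0.181
gripper_force: 29.9
```

Run:
```python
from h import *
s=sense();i=read_camera("wrist");cv2.imwrite("pics/w11.png",i)
print(s["clock"],s["eef_pos"],yaw(),s["force"],s["gripper_width"],lug(i),go([635.6,58.7,188],83.45))
```

```text
35.35 [ 478.2  -148.54  186.56] -52.62838022053192 [ 0.02  0.26 -2.7 ] 0.18129760302483447 [([316.7, 222.4], [295, 211, 43, 26, 418])] (array([ -6.93, -25.08,  -0.14]), np.float64(43.9))
```

jog_arm --motion '[[[0,-2,-8,-0.2,-10],[0,-4,-16,-0.2,-20],[0,-6.9,-25.1,-0.2,-30],[0,-6.9,-25.1,-0.2,-40],[0,-6.9,-25.1,-0.2,-50],[0,-6.9,-25.1,-0.2,-60],[0,-6.9,-25.1,-0.2,-70],[0,-6.9,-25.1,-0.2,-80],[0,-6.9,-25.1,-0.2,-90],[0,-6.9,-25.1,-0.2,-100],[0,-6.9,-25.1,-0.2,-110],[0,-6.9,-25.1,-0.2,-120]]]'

```text
clock: 36.9
eef_pos: [636.2, 58.3, 188.7]
tool_rot: [0.83, 0.557, -0.001, -0.001]
force: [-0.4, 0.4, -2.7]
gripper_width: 0.18
gripper_force: 30.0
```

jog_arm --motion '[[[0,0,0,0,-10],[0,0,0,0,-16],[0,0,0,0,-16],[0,0,0,0,-16],[0,0,0,0,-16]]]'

```text
clock: 37.52
eef_pos: [636.4, 58.3, 190.0]
tool_rot: [0.747, 0.665, -0.0, -0.0]
force: [0.7, 0.1, -2.4]
gripper_width: 0.179
gripper_force: 30.0
```

Run:
```python
from h import *
s=sense();i=read_camera("wrist");cv2.imwrite("pics/w12.png",i)
print(s["clock"],s["eef_pos"],yaw(),s["force"],s["gripper_width"],lug(i))
for f in("w4","w8","w12"):
    j=cv2.imread(f"pics/{f}.png");print(f,j[200:245,322].min(1))
c=np.array([635.3,58.8])+1.8*np.array([.114,.993])
print(go([*c,100],83.45))
```

```text
37.525 [636.44  58.28 190.01] 83.32399959015103 [ 0.68  0.09 -2.35] 0.17862974370675336 [([301.7, 190.6], [295, 185, 19, 19, 194]), ([342.7, 190.3], [332, 185, 18, 18, 175]), ([322.8, 211.0], [303, 196, 41, 30, 946])]
w4 [113 114 113 111 108 104 121 160 195 208 211 212 211 211 211 211 212 211
 206 186 154 142 156 146 113  91  84  84  85  85 100 129 146 132 103  87
  86  85  84  84  83  81  77  72  73]
w8 [103 104 104 103 106 116 154 195 210 210 209 210 210 210 210 211 210 209
 203 183 154 131 113  88  59  42  37  36  38  38  43  53  53  48  38  38
  34  37  36  38  37  35  32  32  33]
w12 [213 212 212 211 209 208 206 204 189 151 134 167 198 210 212 212 213 213
 213 213 213 213 211 202 176 141 123 111  78  45  36  37  36  36  34  43
  57  64  54  41  37  36  36  35  36]
(array([ 0.22, -0.11,  9.  ]), np.float64(-0.1))
```

jog_arm --motion '[[[0,0.3,-0.1,3,0],[0,0.3,-0.1,6,0],[0,0.3,-0.1,7.4,0],[0,0.3,-0.1,7.4,0],[0,0.3,-0.1,7.7,0],[0,0.3,-0.1,8,0],[0,0.3,-0.1,8.3,0],[0,0.3,-0.1,8.6,0],[0,0.3,-0.1,9,0],[0,0.3,-0.1,9,0]]]'

```text
clock: 38.83
eef_pos: [635.6, 61.4, 99.8]
tool_rot: [0.747, 0.665, -0.0, -0.0]
force: [0.9, -0.2, -2.5]
gripper_width: 0.181
gripper_force: 30.0
```

Run:
```python
from h import *
s=sense()
print(s["clock"],s["eef_pos"],yaw(),s["force"],s["gripper_width"],s["wrist_torque"],go([635.5,61.0,82],83.45))
```

```text
38.825 [635.64  61.4   99.83] 83.37442804403356 [ 0.95 -0.2  -2.48] 0.1811899742474751 [-0.01  0.06 -0.05] (array([-0.04, -0.01,  1.78]), np.float64(-0.1))
```

jog_arm --motion '[[[0,0,0,1.2,0],[0,0,0,1.8,0],[0,0,0,1.8,0],[0,0,0.05,1.8,10],[0,-0.03,0.1,1.8,20],[0,-0.06,0.13,1.8,30],[0,-0.09,0.17,1.8,40],[0,-0.12,0.2,1.8,50],[0,-0.15,0.22,1.8,60],[0,-0.18,0.23,1.8,70],[0,-0.2,0.23,1.8,80],[0,-0.2,0.23,1.8,80]]]'

```text
clock: 40.33
eef_pos: [638.8, 59.0, 83.6]
tool_rot: [1.0, 0.028, 0.002, 0.0]
force: [-1.5, -0.2, 8.6]
gripper_width: 0.176
gripper_force: 30.0
```

jog_arm --motion '[[[0,0,0,-0.4,0],[0,0,0,-0.8,0],[0,0,0,-1,0],[0,0,0,-1,0],[0,0,0,-1,0]]]'

```text
clock: 40.95
eef_pos: [638.5, 59.0, 91.2]
tool_rot: [1.0, 0.029, 0.001, 0.0]
force: [6.4, -0.5, -5.6]
gripper_width: 0.181
gripper_force: 30.0
```

Run:
```python
from h import *
s=sense()
print(s["clock"],s["eef_pos"],yaw(),s["force"],s["gripper_width"],s["wrist_torque"])
```

```text
40.95 [638.5   58.97  91.19] 3.3662920890579433 [ 6.39 -0.52 -5.6 ] 0.18127507930305065 [-0.16 -0.81 -0.03]
```

jog_arm --motion '[[[45,0,0,0,0],[45,0,0,0,0],[45,0,0,0,0],[45,0,0,-3,0],[45,0,0,-9,0],[45,0,0,-10,0],[45,0,0,-10,0]]]'

```text
clock: 41.82
eef_pos: [637.8, 59.2, 192.5]
tool_rot: [1.0, 0.029, 0.0, 0.0]
force: [0.6, 0.4, -0.8]
gripper_width: 0.449
gripper_force: 0.0
```

jog_arm --motion '[[[60,-3,6,0,0],[60,-5,12,0,0],[60,-8,20,0,0],[60,-17,43.3,0,0],[60,-17,43.3,0,0],[60,-17,43.3,0,0],[60,-17,43.3,0,0],[60,-17,43.3,0,0],[60,-17,43.3,0,0],[60,-17,43.3,0,0],[60,-17,43.3,0,0],[60,-17,43.3,0,0]]]'

```text
clock: 43.32
eef_pos: [494.1, -382.2, 192.3]
tool_rot: [1.0, 0.03, 0.0, -0.0]
force: [-0.1, 0.6, -0.2]
gripper_width: 0.597
gripper_force: 0.0
```

Run:
```python
from h import *
s=sense();i=read_camera("wrist");cv2.imwrite("pics/w13.png",i);b=read_camera("side")
print(s["clock"],s["eef_pos"],yaw(),s["force"])
print([(x[0].tolist(),x[1].tolist()) for x in blobs(b,"blue",60)])
bl=blobs(i,"blue",60);print([(x[0].tolist(),x[1].tolist()) for x in bl])
for c,st in bl: print(onz("wrist",c,30,s))
```

```text
43.325 [ 494.11 -382.19  192.3 ] 3.4235153430156338 [-0.12  0.63 -0.23]
[([311.3, 203.6], [304, 198, 15, 12, 136]), ([329.6, 217.6], [323, 212, 14, 12, 140]), ([397.1, 347.4], [387, 338, 22, 17, 220])]
[([320.8, 174.1], [306, 171, 28, 9, 77])]
[ 528.   -379.34   30.  ]
```

Run:
```python
from h import *
s=sense();i=cv2.imread("pics/w13.png");x,y=322,190
wing(i,(x-55,y-40,x+55,y+60),s)
c=i[y-40:y+60,x-55:x+55];cv2.imwrite("pics/w13c.png",cv2.resize(cv2.convertScaleAbs(c,alpha=1.8),None,fx=6,fy=6,interpolation=cv2.INTER_CUBIC))
```

```text
cand [ 512.55 -383.65] yaw 33.96597524965867 size 45.66729065447688 41.04385197354401 106634
```

View pics/w13c.png

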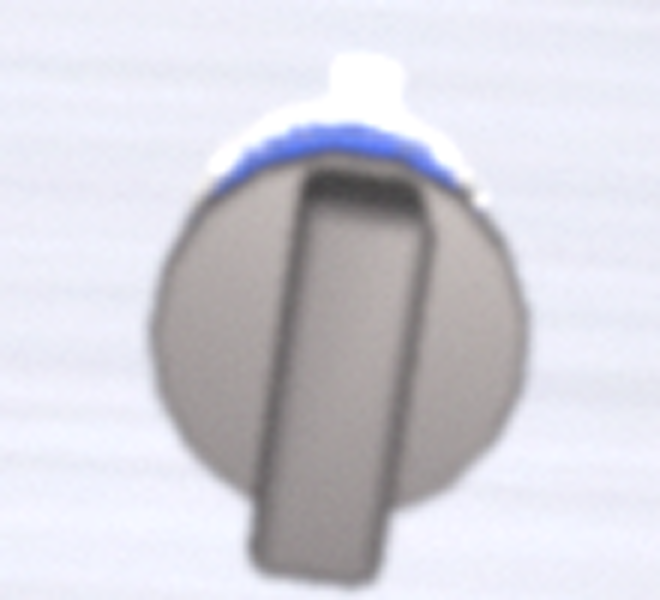

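The wing-top ends in the crop are at (365,212) far and (315,583) near. The cap disc spans x from 150 to 528.

Run:
```python
from h import *
s=sense()
f=lambda a,b,z:onz("wrist",(267+a/6,150+b/6),z,s)[:2]
p,q=f(365,212,92),f(315,583,92);e=p-q
print(p,q,(p+q)/2,np.hypot(*e),np.degrees(np.arctan2(*e[::-1])))
a,b=f(150,335,62),f(528,335,62);print("disc",(a+b)/2,np.hypot(*(a-b)))
c=(p+q)/2;yw=np.degrees(np.arctan2(*e[::-1]))
print(go([c[0],c[1],65.5],yw))
```

```text
[ 528.95 -384.51] [ 485.21 -381.48] [ 507.08 -382.99] 43.84429710668685 -3.9593582225195108
disc [ 508.14 -383.04] 47.80793866208331
(array([ 1.31,  0.12, 12.68]), np.float64(7.4))
```

jog_arm --motion '[[[60,1.3,0.1,5,7.4],[60,1.3,0.1,9,7.4],[60,1.3,0.1,11,7.4],[60,1.3,0.1,12.6,7.4],[60,1.3,0.1,12.6,7.4],[60,1.3,0.1,12.6,7.4],[60,1.3,0.1,12.6,7.4],[60,1.3,0.1,12.6,7.4]]]'

```text
clock: 44.42
eef_pos: [506.8, -383.5, 66.9]
tool_rot: [0.999, -0.035, 0.0, 0.0]
force: [1.1, -0.1, 0.4]
gripper_width: 0.604
gripper_force: 0.0
```

Run:
```python
from h import *
s=sense();print(s["eef_pos"],yaw(),s["force"],go([507.3,-383,65.5],-4))
```

```text
[ 506.85 -383.51   66.87] -4.0232078203801125 [ 1.11 -0.12  0.4 ] (array([ 0.04, -0.05,  0.14]), np.float64(-0.0))
```

jog_arm --motion '[[[0,0,0,0.1,0],[0,0,0,0.1,0],[0,0,0,0.1,0],[0,0,0,0.1,0],[0,0,0,-2,0],[0,0,0,-6,0],[0,0,0,-12.5,0],[0,0,0,-12.5,0],[0,0,0,-12.5,0],[0,0,0,-12.5,0]]]'

```text
clock: 45.68
eef_pos: [506.1, -382.9, 189.0]
tool_rot: [0.999, -0.035, -0.001, -0.001]
force: [0.4, 0.1, -3.0]
gripper_width: 0.182
gripper_force: 29.8
```

Run:
```python
from h import *
s=sense();i=read_camera("wrist");cv2.imwrite("pics/w14.png",i)
print(s["clock"],s["eef_pos"],yaw(),s["force"],s["gripper_width"],go([641,-31,190],83.45))
print(i[200:235,322].min(1))
```

```text
45.675 [ 506.13 -382.86  189.03] -4.0235038243107235 [ 0.45  0.11 -3.03] 0.18238976280034136 (array([ 10.97, -36.05,  -0.01]), np.float64(-87.5))
[130 129 131 133 151 193 227 236 237 238 238 238 238 238 239 238 238 237
 230 206 174 162 127  82  54  48  48  47  48  51  62  68  62  53  50]
```

jog_arm --motion '[[[0,2,-6,0,-10],[0,4,-12,0,-20],[0,6,-18,0,-30],[0,8,-24,0,-40],[0,10,-30,0,-50],[0,11,-36,0,-60],[0,11,-36,0,-70],[0,11,-36,0,-80],[0,11,-36,0,-87.5],[0,11,-36,0,-87.5],[0,11,-36,0,-87.5],[0,11,-36,0,-87.5]]]'

```text
clock: 47.22
eef_pos: [641.6, -32.0, 191.0]
tool_rot: [0.747, 0.665, -0.0, -0.0]
force: [-0.5, 0.3, -2.7]
gripper_width: 0.175
gripper_force: 30.0
```

Run:
```python
from h import *
s=sense();print(s["clock"],s["eef_pos"],yaw(),s["force"],go([641,-31.4,100],83.45))
```

```text
47.225 [641.63 -32.02 191.  ] 83.38895880574141 [-0.47  0.3  -2.7 ] (array([ 0.05, -0.07,  9.1 ]), np.float64(-0.1))
```

jog_arm --motion '[[[0,0.1,-0.1,3,0],[0,0.1,-0.1,6,0],[0,0.1,-0.1,7.5,0],[0,0.1,-0.1,7.5,0],[0,0.1,-0.1,7.8,0],[0,0.1,-0.1,8.1,0],[0,0.1,-0.1,8.4,0],[0,0.1,-0.1,8.7,0],[0,0.1,-0.1,9.1,0],[0,0.1,-0.1,9.1,0]]]'

```text
clock: 48.48
eef_pos: [644.0, -33.5, 106.5]
tool_rot: [0.746, 0.665, 0.003, 0.006]
force: [-0.7, -9.0, 27.9]
gripper_width: 0.182
gripper_force: 30.2
```

Run:
```python
from h import *
s=sense();print(s["clock"],s["eef_pos"],yaw(),s["force"],s["wrist_torque"],go([641,-31.4,82],83.45))
```

```text
48.475 [644.   -33.52 106.5 ] 83.43472191970821 [-0.66 -8.97 27.88] [-1.18  0.7   0.1 ] (array([ 0.19, -0.35,  2.44]), np.float64(-0.0))
```

The foot entered, but a lug caught on the rim: Fz is 28 N, with Fy −9 N pushing toward −y. I'll back off to compare the lug and gap positions.

jog_arm --motion '[[[0,0,0,-1,0],[0,0,0,-2.5,0],[0,0,0,-2.5,0],[0,0,0,-2.5,0]]]'

```text
clock: 48.98
eef_pos: [640.6, -30.7, 124.7]
tool_rot: [0.746, 0.666, -0.0, -0.0]
force: [-0.4, -0.9, -3.0]
gripper_width: 0.174
gripper_force: 29.8
```

Run:
```python
from h import *
s=sense();i=read_camera("wrist");cv2.imwrite("pics/w15.png",i)
print(s["clock"],s["eef_pos"],yaw(),s["force"],s["gripper_width"])
print(i[195:235,322].min(1))
c=i[130:330,220:430];cv2.imwrite("pics/w15c.png",cv2.resize(c,None,fx=3,fy=3,interpolation=cv2.INTER_CUBIC))
```

```text
48.975 [640.56 -30.68 124.68] 83.48316434796203 [-0.39 -0.89 -3.  ] 0.17428254543812552
[174 121  92  89  96 116 150 186 203 209 210 210 211 211 211 210 212 210
 204 189 160 131 122 109  79  47  37  36  36  34  38  36  43  55  59  48
  40  38  36  37]
```

View pics/w15c.png

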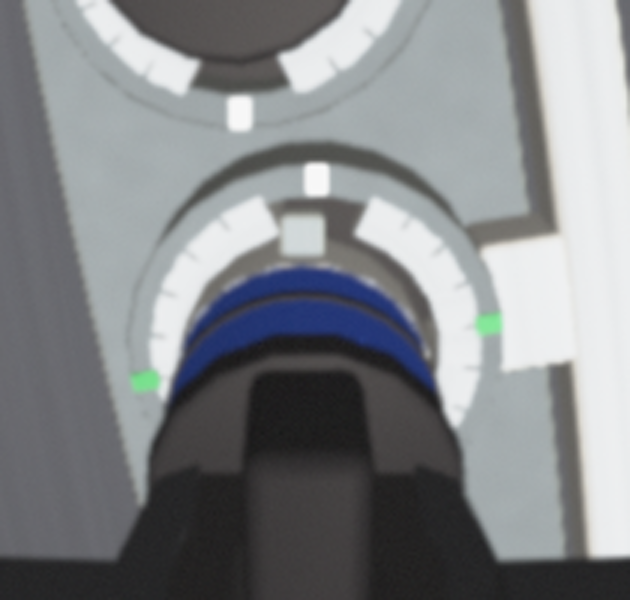

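The gap (ring ends at 277 and 357) is centred at crop x≈317, with the lug at 302, so the cartridge is about 2 mm too far toward −x. The green marks are at (145,381) and (489,324). I'll compute the station and lug positions from this view.

Run:
```python
from h import *
s=sense()
f=lambda a,b,z:onz("wrist",(220+a/3,130+b/3),z,s)[:2]
g1,g2,w=f(145,381,45),f(489,324,45),f(316,180,45)
print("green mid",(g1+g2)/2,np.hypot(*(g1-g2)),"white-based",w-37.5*np.array([.114,.993]))
for z in (71,):
    t=f(302,213,z);c=f(302,236,z);print("lug tip",t,"centre by tip",t-31*np.array([.114,.993]),c)
j=cv2.imread("pics/w14.png")
print("station2 white mark",f(240,113,45)+37.5*np.array([.114,.993]))
```

```text
green mid [640.39 -30.74] 74.85091894703172 white-based [640.31 -30.98]
lug tip [641.71   5.17] centre by tip [638.17 -25.61] [641.21   0.91]
station2 white mark [635.2   58.97]
```

The station position agrees at (640.4,−30.8), but the lug shows the cartridge tilted in the grip after the jam. I'll stand it on the clear table in front of the dryer, regrip it squarely and retry.

jog_arm --motion '[[[0,0,0,-2,0],[0,-2.4,-11.8,-2,0],[0,-2.4,-11.8,-2,0],[0,-2.4,-11.8,-2,0],[0,-2.4,-11.8,3,0],[0,-2.4,-11.8,5,0],[0,-2.4,-11.8,5.5,0],[0,-2.4,-11.8,5.8,0],[0,-2.4,-11.8,5.8,0],[0,-2.4,-11.8,5.8,0]]]'

```text
clock: 50.28
eef_pos: [521.2, -41.4, 67.9]
tool_rot: [0.746, 0.666, 0.0, 0.001]
force: [0.1, 0.4, -3.6]
gripper_width: 0.178
gripper_force: 30.0
```

Run:
```python
from h import *
s=sense();i=read_camera("wrist");cv2.imwrite("pics/w16.png",i);print(s["clock"],s["eef_pos"],yaw(),s["force"])
g=cv2.imread("pics/w16.png");print(g[195:235,322].min(1))
```

```text
50.275 [521.23 -41.4   67.91] 83.47722866534112 [ 0.1   0.37 -3.57]
[121 121 120 119 122 148 198 225 230 231 231 231 231 231 231 231 231 230
 225 206 167 140 129  92  58  43  43  43  41  41  41  46  60  69  62  50
  43  41  43  42]
```

jog_arm --motion '[[[0,0,0,0.1,0],[0,0,0,0.2,0],[0,0,0,0.25,0],[0,0,0,0.25,0],[30,0,0,0.25,0],[30,0,0,0.25,0],[30,0,0,0.25,0],[30,0,0,0.25,0]]]'

```text
clock: 51.32
eef_pos: [520.8, -41.3, 64.7]
tool_rot: [0.746, 0.666, -0.0, -0.0]
force: [-0.1, 0.0, 1.0]
gripper_width: 0.296
gripper_force: 0.0
```

Run:
```python
from h import *
s=sense();i=read_camera("wrist");cv2.imwrite("pics/w17.png",i);print(s["clock"],s["eef_pos"],yaw(),s["force"],s["gripper_width"])
print(lug(i));g=cv2.imread("pics/w17.png");print(g[195:235,322].min(1))
```

```text
51.325 [520.85 -41.34  64.66] 83.47520828188317 [-0.1   0.05  0.97] 0.2964058120378159
[([322.5, 207.5], [311, 199, 25, 18, 280])]
[120 120 120 129 164 210 225 230 230 231 231 231 231 231 231 230 227 212
 176 145 121  90  60  44  40  41  42  51  65  70  63  50  43  39  42  42
  41  40  41  37]
```

jog_arm --motion '[[[30,0.45,0,-0.1,0],[30,0.45,0,-0.1,0],[30,0.45,0,-0.1,0],[30,0.45,0,-0.1,0]]]'

```text
clock: 51.88
eef_pos: [521.3, -36.9, 65.7]
tool_rot: [0.746, 0.666, -0.0, 0.0]
force: [-0.5, -0.2, -0.1]
gripper_width: 0.3
gripper_force: 0.0
```

Run:
```python
from h import *
s=sense();i=read_camera("wrist");cv2.imwrite("pics/w18.png",i);print(s["clock"],s["eef_pos"],yaw(),s["force"],s["gripper_width"])
print(lug(i))
for f in ("w18","w3","w4","w8"):
    g=cv2.imread(f"pics/{f}.png");v=g[195:235,322].min(1).astype(float);h=(v.max()+v[:6].min())/2
    a=np.argmax(v>h);print(f,195+a-(v[a]-h)/(v[a]-v[a-1]),v.max())
```

```text
51.875 [521.35 -36.87  65.73] 83.47194486091912 [-0.52 -0.19 -0.12] 0.2998555917992341
[([322.3, 214.7], [309, 206, 26, 19, 279]), ([344.4, 228.0], [341, 226, 8, 5, 22])]
w18 206.61363636363637 232.0
w3 208.46511627906978 213.0
w4 207.07142857142858 212.0
w8 206.0731707317073 211.0
```

jog_arm --motion '[[[0,0,0,0,0],[0,0,0,0,0],[0,0,0,0,0],[0,0,0,-4,0],[0,0,0,-9,0],[0,1.9,11.8,-9,0],[0,1.9,11.8,-9,0],[0,1.9,11.8,-9,0],[0,1.9,11.8,-6,0],[0,1.9,11.8,-5,0],[0,1.9,11.8,-5,0],[0,1.9,11.8,-5,0]]]'

```text
clock: 53.42
eef_pos: [640.9, -31.5, 116.9]
tool_rot: [0.746, 0.666, 0.0, 0.001]
force: [0.5, 0.6, -2.9]
gripper_width: 0.176
gripper_force: 29.9
```

Run:
```python
from h import *
s=sense();i=read_camera("wrist");cv2.imwrite("pics/w19.png",i)
print(s["clock"],s["eef_pos"],yaw(),s["force"],go([641.3,-31.2,100],83.45))
v=i[195:235,322].min(1);print(v)
```

```text
53.425 [640.95 -31.49 116.9 ] 83.47378670285678 [ 0.51  0.59 -2.88] (array([0.03, 0.02, 1.69]), np.float64(0.0))
[239 194 129  94  86  86  86  85  86  89 101 131 173 199 206 207 208 207
 207 208 208 207 208 205 190 156 123 114  92  61  39  35  36  37  36  41
  54  60  55  43]
```

jog_arm --motion '[[[0,0,0.05,0,0],[0,0,0.05,0.4,0],[0,0,0.05,0.7,0],[0,0,0.05,1,0],[0,0,0.05,1.2,0],[0,0,0.05,1.2,0]]]'

```text
clock: 54.22
eef_pos: [641.2, -31.4, 103.6]
tool_rot: [0.746, 0.666, -0.0, -0.0]
force: [-0.1, 0.1, -2.6]
gripper_width: 0.182
gripper_force: 29.9
```

Run:
```python
from h import *
s=sense();print(s["clock"],s["eef_pos"],yaw(),s["force"],s["wrist_torque"],go([641.3,-31.2,82],83.45))
```

```text
54.225 [641.17 -31.38 103.57] 83.47807403907188 [-0.13  0.08 -2.55] [-0.07  0.08 -0.04] (array([0.02, 0.01, 2.16]), np.float64(0.0))
```

No force this time, so the lugs are inside the gaps. Now push, turn and let it rise.

jog_arm --motion '[[[0,0,0,0.6,0],[0,0,0,1.2,0],[0,0,0,1.8,0],[0,0,0,2.15,0],[0,0,0,2.15,0],[0,0,0,2.15,10],[0,0,0,2.15,20],[0,0,0,2.15,30],[0,0,0,2.15,40],[0,0,0,2.15,40]]]'

```text
clock: 55.48
eef_pos: [642.0, -31.7, 83.7]
tool_rot: [0.929, 0.369, 0.001, 0.001]
force: [-0.7, -0.5, 9.6]
gripper_width: 0.184
gripper_force: 30.0
```

jog_arm --motion '[[[0,0,0,0,10],[0,0,0,0,20],[0,0,0,0,30],[0,0,0,0,40],[0,0,0,0,40],[0,0,0,0,40]]]'

```text
clock: 56.22
eef_pos: [642.0, -31.5, 83.8]
tool_rot: [1.0, 0.03, 0.002, 0.0]
force: [-1.1, 0.2, 9.6]
gripper_width: 0.18
gripper_force: 30.0
```

jog_arm --motion '[[[0,0,0,-0.4,0],[0,0,0,-0.8,0],[0,0,0,-1,0],[0,0,0,-1,0],[0,0,0,-1,0]]]'

```text
clock: 56.85
eef_pos: [641.6, -31.5, 92.1]
tool_rot: [1.0, 0.03, 0.0, 0.0]
force: [4.7, -0.7, -2.2]
gripper_width: 0.179
gripper_force: 29.9
```

Run:
```python
from h import *
s=sense();print(s["clock"],s["eef_pos"],yaw(),s["force"],s["wrist_torque"],s["gripper_width"])
```

```text
56.85 [641.61 -31.45  92.06] 3.473375020900657 [ 4.7  -0.74 -2.17] [ 0.05 -0.62 -0.04] 0.17881134394606837
```

jog_arm --motion '[[[0,0,0,-0.2,0],[0,0,0,-0.2,0],[0,0,0,-0.2,0]]]'

```text
clock: 57.22
eef_pos: [641.5, -31.5, 92.3]
tool_rot: [1.0, 0.03, -0.0, -0.0]
force: [9.2, -0.2, -13.3]
gripper_width: 0.175
gripper_force: 29.9
```

jog_arm --motion '[[[45,0,0,0.1,0],[45,0,0,0.1,0],[45,0,0,0.1,0],[45,0,0,-3,0],[45,0,0,-9,0],[45,0,0,-10,0],[45,0,0,-10,0]]]'

```text
clock: 58.1
eef_pos: [641.1, -31.4, 194.6]
tool_rot: [1.0, 0.03, 0.0, 0.0]
force: [-0.5, -0.1, -0.7]
gripper_width: 0.447
gripper_force: 0.0
```

Run:
```python
from h import *
s=sense();b=read_camera("side");a=read_camera("scene");i=read_camera("wrist");cv2.imwrite("pics/w20.png",i);cv2.imwrite("pics/b20.png",b)
print(s["clock"],s["eef_pos"],yaw(),s["force"])
for n,x in(("side",b),("scene",a)):
  for c in("blue","pink"): print(n,c,[(p[0].tolist(),p[1].tolist()) for p in blobs(x,c,60)])
# green marks in the wrist view
H=cv2.cvtColor(i,cv2.COLOR_BGR2HSV);g=cv2.inRange(H,(45,90,90),(80,255,255));n,l,st,ce=cv2.connectedComponentsWithStats(g);print([(ce[j].round(1).tolist(),int(st[j][4])) for j in range(1,n)])
# dark wing side / ball
print(go([646.7,-133.9,190],3.45))
```

```text
58.1 [641.11 -31.39 194.56] 3.473680472561137 [-0.5  -0.12 -0.75]
side blue [([311.3, 203.6], [304, 198, 15, 12, 134]), ([329.6, 217.6], [323, 212, 14, 12, 138]), ([349.8, 232.8], [342, 226, 16, 13, 153])]
side pink [([186.8, 142.4], [145, 104, 80, 79, 359]), ([118.5, 130.5], [111, 122, 16, 22, 72]), ([226.2, 205.8], [220, 196, 15, 21, 102]), ([239.0, 220.7], [232, 216, 15, 10, 82]), ([286.6, 278.8], [268, 265, 38, 31, 133]), ([455.4, 442.5], [451, 406, 10, 74, 79])]
scene blue [([380.7, 269.1], [374, 264, 15, 10, 91]), ([352.6, 273.4], [346, 269, 14, 9, 85]), ([323.7, 278.0], [317, 274, 14, 9, 89])]
scene pink [([539.9, 191.1], [490, 137, 106, 108, 486]), ([548.7, 169.0], [537, 153, 23, 35, 118]), ([526.4, 205.7], [521, 197, 12, 18, 61]), ([386.0, 219.8], [380, 214, 13, 11, 99]), ([405.9, 220.1], [400, 215, 13, 10, 95]), ([424.4, 220.1], [419, 214, 13, 12, 95]), ([143.6, 246.1], [124, 224, 43, 47, 133]), ([19.2, 301.2], [10, 294, 19, 15, 63])]
[([321.4, 171.4], 23), ([210.7, 173.5], 23), ([117.0, 178.0], 15), ([556.0, 266.6], 2775), ([128.1, 258.9], 14), ([217.5, 260.2], 24), ([519.6, 269.8], 5), ([547.6, 382.0], 225)]
(array([-0.01, 10.28,  0.24]), np.float64(0.0))
```

All three are locked: station 3 held a 13 N pull, and every blob sits within 0.5 px of the locked spent positions. Three pink cartridges are in the bin. Now the valve.

jog_arm --motion '[[[75,0,5,0,10],[75,0,10.3,0,20],[75,0,10.3,0,30],[75,0,10.3,0,40],[75,0,10.3,0,40],[75,0,10.3,4,40],[75,0,10.3,8,40],[75,0,10.3,8,40],[75,0,10.3,8,40],[75,0,10.3,8,40]]]'

```text
clock: 59.5
eef_pos: [648.2, -134.4, 116.1]
tool_rot: [0.95, -0.313, 0.002, 0.0]
force: [0.3, 1.0, 0.3]
gripper_width: 0.752
gripper_force: 0.0
```

Run:
```python
from h import *
s=sense();i=read_camera("wrist");cv2.imwrite("pics/w21.png",i)
H=cv2.cvtColor(i,cv2.COLOR_BGR2HSV);m=cv2.inRange(H,(0,150,60),(10,255,255))|cv2.inRange(H,(170,150,60),(180,255,255))
k=max(cv2.findContours(m,0,1)[0],key=cv2.contourArea);u,r=cv2.minEnclosingCircle(k)
print(s["clock"],s["eef_pos"],yaw(),s["force"],s["gripper_width"],u,r,cv2.boundingRect(k),"ball",onz("wrist",u,84,s),go([647.2,-134.2,65],-36.5))
```

```text
59.5 [ 648.2  -134.44  116.13] -36.48241434002084 [0.26 0.99 0.31] 0.7523740208577216 (319.9584655761719, 277.78424072265625) 41.219703674316406 (280, 237, 81, 82) ball [ 646.89 -133.92   84.  ] (array([-0.09,  0.04,  5.09]), np.float64(0.0))
```

jog_arm --motion '[[[75,-0.1,0,2,0],[75,-0.1,0,4,0],[75,-0.1,0,5.1,0],[75,-0.1,0,5.1,0],[75,-0.1,0,5.1,0],[0,-0.1,0,5.1,0],[0,-0.1,0,5.1,0],[0,-0.1,0,5.1,0],[0,-0.1,0,5.1,0]]]'

```text
clock: 60.68
eef_pos: [647.6, -132.6, 63.7]
tool_rot: [0.95, -0.313, 0.001, -0.001]
force: [4.4, 5.0, 0.2]
gripper_width: 0.477
gripper_force: 29.7
```

Run:
```python
from h import *
s=sense();print(s["clock"],s["eef_pos"],yaw(),s["force"],s["gripper_width"]*88,s["gripper_force"])
```

```text
60.675 [ 647.57 -132.65   63.68] -36.50347486156273 [4.37 4.97 0.21] 41.971214923951564 29.707758128643036
```

jog_arm --motion '[[[75,0,0,0,0],[75,0,0,-0.13,0],[75,0,-0.1,-0.13,0],[75,0,-0.1,-0.13,0]]]'

```text
clock: 61.18
eef_pos: [647.3, -132.9, 64.6]
tool_rot: [0.95, -0.313, -0.0, 0.0]
force: [0.0, -0.2, -0.6]
gripper_width: 0.749
gripper_force: 0.0
```

Run:
```python
from h import *
s=sense();i=read_camera("wrist");cv2.imwrite("pics/w22.png",i)
H=cv2.cvtColor(i,cv2.COLOR_BGR2HSV);m=cv2.inRange(H,(0,150,60),(10,255,255))|cv2.inRange(H,(170,150,60),(180,255,255))
k=max(cv2.findContours(m,0,1)[0],key=cv2.contourArea);u,r=cv2.minEnclosingCircle(k)
print(s["clock"],s["eef_pos"],s["force"],s["gripper_width"]*88,u,r,cv2.boundingRect(k),"ball",onz("wrist",u,84,s),go([647,-134,65]))
c=get_calibration("wrist");P=np.linalg.inv(c["T_tool_cam"])@np.array([0,0,-19,1]);th=np.arctan2(np.hypot(P[0],P[1]),P[2]);K=c["camera_matrix"];print("grasp px",K[:2,2]+371.65*th*P[:2]/np.hypot(P[0],P[1]))
```

```text
61.175 [ 647.27 -132.85   64.55] [ 0.   -0.2  -0.58] 65.8798616785975 (321.45623779296875, 326.26568603515625) 55.19251251220703 (267, 273, 109, 88) ball [ 646.89 -134.05   84.  ] (array([ 0.05,  0.11, -0.05]), 0)
grasp px [318.41 326.55]
```

jog_arm --motion '[[[40,0,0,0,0],[0,0,0,0,0],[0,0,0,0,0],[0,0,0,0,0],[0,0,0,0,0]]]'

```text
clock: 61.85
eef_pos: [647.5, -132.5, 64.5]
tool_rot: [0.95, -0.313, 0.0, -0.0]
force: [2.6, 2.2, -0.9]
gripper_width: 0.478
gripper_force: 29.9
```

Run:
```python
from h import *
s=sense();print(s["clock"],s["eef_pos"],yaw(),s["force"],s["wrist_torque"],s["gripper_width"]*88,s["gripper_force"])
```

```text
61.85 [ 647.46 -132.55   64.54] -36.51823005252835 [ 2.6   2.25 -0.91] [ 0.45 -0.25  0.01] 42.05917089614266 29.888769686222076
```

jog_arm --motion '[[[0,0,0,0,-8],[0,0,0,0,-16],[0,0,0,0,-24],[0,0,0,0,-32],[0,0,0,0,-40],[0,0,0,0,-40]]]'

```text
clock: 62.6
eef_pos: [647.2, -133.5, 64.6]
tool_rot: [1.0, 0.03, -0.0, 0.001]
force: [0.5, -2.8, -0.5]
gripper_width: 0.477
gripper_force: 29.9
```

Run:
```python
from h import *
s=sense();print(s["clock"],s["eef_pos"],yaw(),s["force"],s["wrist_torque"],s["gripper_width"]*88,s["gripper_force"])
```

```text
62.6 [ 647.21 -133.46   64.56] 3.4121650282476845 [ 0.51 -2.8  -0.51] [-0.37  0.05  0.32] 41.99162458238798 29.892102777957916
```

jog_arm --motion '[[[0,0,0,0,-8],[0,0,0,0,-16],[0,0,0,0,-24],[0,0,0,0,-32],[0,0,0,0,-40],[0,0,0,0,-43],[0,0,0,0,-46],[0,0,0,0,-46]]]'

```text
clock: 63.6
eef_pos: [647.6, -134.5, 64.5]
tool_rot: [0.909, 0.417, 0.0, 0.001]
force: [3.0, -7.3, -2.7]
gripper_width: 0.475
gripper_force: 30.0
```

Run:
```python
from h import *
s=sense();print(s["clock"],s["eef_pos"],yaw(),s["force"],s["wrist_torque"],s["gripper_width"]*88,s["joints"])
b=read_camera("side");cv2.imwrite("pics/b22.png",b);print(b.shape)
```

```text
63.6 [ 647.63 -134.52   64.46] 49.22941579209081 [ 3.04 -7.34 -2.71] [-1.05 -0.26 -0.34] 41.7754789255411 [-0.38  0.73  1.2  -0.    1.22  0.33]
(480, 640, 3)
```

jog_arm --motion '[[[75,0,0,0,0],[75,0,0,0,0],[75,0,0,0,0],[75,0,0,-3,0],[75,0,0,-9,0],[75,0,0,-14,-20],[75,0,0,-14,-40],[75,0,0,-14,-40],[75,0,0,-14,-40],[75,0,0,-14,-46],[75,0,0,-14,-46]]]'

```text
clock: 65.03
eef_pos: [647.2, -132.6, 204.5]
tool_rot: [0.673, 0.74, -0.0, -0.0]
force: [-0.8, 0.8, 0.3]
gripper_width: 0.749
gripper_force: 0.0
```

Run:
```python
from h import *
s=sense();i=read_camera("wrist");cv2.imwrite("pics/w23.png",i);print(s["clock"],s["eef_pos"],yaw(),s["force"])
H=cv2.cvtColor(i,cv2.COLOR_BGR2HSV)
for nm,m,zz in(("yellow",cv2.inRange(H,(15,120,90),(32,255,255)),48),("black",cv2.inRange(i,(0,0,0),(45,45,45)),48)):
    m[285:]=0
    n,l,st,ce=cv2.connectedComponentsWithStats(m)
    for j in range(1,n):
        if st[j][4]>60:
            p=onz("wrist",ce[j],zz,s)
            if np.hypot(p[0]-647,p[1]+134)<75:
                x,y,w,h,a=st[j];print(nm,ce[j].round(0),st[j],p[:2]-[647,-134],[ (onz("wrist",(q),zz,s)[:2]-[647,-134]).round(0).tolist() for q in ((x,y),(x+w,y),(x+w,y+h),(x,y+h))])
# same for the initial picture w5
b0=cv2.imread("pics/side0.png");b=read_camera("side");cv2.imwrite("pics/b23.png",b)
for x in (b0,b):
    H=cv2.cvtColor(x,cv2.COLOR_BGR2HSV);m=cv2.inRange(H,(15,100,70),(32,255,255))[235:285,340:420]
    k=np.argwhere(m)[:,::-1];print(len(k),k.mean(0)+[340,235],k.min(0)+[340,235],k.max(0)+[340,235])
```

```text
65.025 [ 647.19 -132.64  204.52] 95.34349211365469 [-0.85  0.76  0.32]
yellow [324. 190.] [301 187  47   7 223] [-2.36 24.81] [[-22.0, 26.0], [17.0, 29.0], [17.0, 24.0], [-21.0, 20.0]]
yellow [288. 201.] [275 199  25   9  79] [-31.26  12.64] [[-42.0, 14.0], [-22.0, 16.0], [-21.0, 8.0], [-42.0, 6.0]]
yellow [367. 205.] [350 203  37   5  94] [34.56 15.78] [[20.0, 16.0], [51.0, 19.0], [52.0, 15.0], [20.0, 12.0]]
397 [375.15 256.82] [361 246] [391 268]
395 [375.32 256.87] [361 246] [391 268]
```

Run:
```python
from h import *
for cam,f0,roi in (("side","pics/side0.png",(335,225,425,290)),("scene","pics/scene0.png",(265,255,320,310))):
    a=cv2.imread(f0);b=read_camera(cam);cv2.imwrite(f"pics/{cam}24.png",b)
    x0,y0,x1,y1=roi
    d=cv2.absdiff(a,b).max(2)[y0:y1,x0:x1]
    n,l,st,ce=cv2.connectedComponentsWithStats((d>35).astype(np.uint8))
    for j in range(1,n):
        if st[j][4]>5:
            m=l==j
            print(cam,(ce[j]+[x0,y0]).round(1),st[j].tolist(),"before",a[y0:y1,x0:x1][m].mean(0).round(),"after",b[y0:y1,x0:x1][m].mean(0).round())
c=get_calibration("side")
def proj(cam,p):
    c=get_calibration(cam);q=np.linalg.inv(c["T"])@np.append(p,1);u=c["camera_matrix"]@q[:3];return (u[:2]/u[2]).round(1)
for z in(50,58): 
    for nm,d in (("shut tip",(-35,0)),("open tip",(-6,-35)),("centre",(0,0))): print(z,nm,proj("side",[647+d[0],-134+d[1],z]),proj("scene",[647+d[0],-134+d[1],z]))
```

```text
side [350.1 231.7] [7, 0, 18, 15, 236] before [117. 115. 158.] after [110.  58.  44.]
side [376.  252.1] [36, 24, 11, 9, 37] before [126. 193. 215.] after [115. 189. 213.]
side [368.2 252.8] [32, 27, 3, 3, 6] before [ 85. 224. 252.] after [128. 233. 253.]
scene [291.6 257.7] [15, 0, 28, 8, 164] before [109.  99. 100.] after [41. 38. 37.]
scene [317.9 271.8] [51, 8, 4, 19, 57] before [154. 154. 176.] after [93. 68. 64.]
scene [281.8 279. ] [14, 22, 7, 5, 20] before [164. 187. 195.] after [105. 204. 238.]
50 shut tip [363.2 256.1] [289.2 270.3]
50 open tip [380.3 259.3] [278.6 279.2]
50 centre [373.5 251.3] [290.2 279.7]
58 shut tip [363.4 253.8] [289.1 268.8]
58 open tip [380.6 257. ] [278.4 277.8]
58 centre [373.7 249. ] [290.1 278.3]
```

jog_arm --motion '[[[75,-6.4,-3.3,0,10],[75,-6.4,-3.3,0,20],[75,-6.4,-3.3,0,30],[75,-6.4,-3.3,0,40],[75,-6.4,-3.3,0,50],[75,-6.4,-3.3,0,60],[75,-6.4,-3.3,0,70],[75,-6.4,-3.3,0,80],[75,-6.4,-3.3,0,92],[75,-6.4,-3.3,0,92],[75,-6.4,-3.3,0,92]]]'

```text
clock: 66.6
eef_pos: [620.5, -199.7, 204.5]
tool_rot: [0.999, 0.032, -0.0, -0.0]
force: [-0.5, 0.8, 0.5]
gripper_width: 0.753
gripper_force: 0.0
```

Run:
```python
from h import *
s=sense();i=read_camera("wrist");cv2.imwrite("pics/w25.png",i);print(s["eef_pos"],yaw())
H=cv2.cvtColor(i,cv2.COLOR_BGR2HSV);m=cv2.inRange(H,(15,110,80),(34,255,255));m[285:]=0
n,l,st,ce=cv2.connectedComponentsWithStats(m)
for j in range(1,n):
    if st[j][4]<25: continue
    k=np.argwhere(l==j)[:,::-1];p=np.array([onz("wrist",q,60,s)[:2]-[647,-134] for q in k])
    if np.hypot(*p.mean(0))<80:
        A=np.degrees(np.arctan2(p[:,1],p[:,0]));r=np.hypot(*p.T)
        B=cv2.boxPoints(cv2.minAreaRect(p.astype(np.float32)))
        print(ce[j].round(0),st[j],"centroid",p.mean(0),"rmax",r.max(),"far dir",np.degrees(np.arctan2(*p[r>r.max()-4].mean(0)[::-1])),"box",B.round(0).tolist(), i[k[:,1],k[:,0]].mean(0))
```

```text
[ 620.53 -199.68  204.53] 3.6184980597161376Traceback (most recent call last):
  File "<stdin>", line 7, in <module>
  File "h.py", line 14, in onz
    o,d=ray(cam,uv,pose); return o+d*(z-o[2])/d[2]
        ~~~^^^^^^^^^^^^^
  File "h.py", line 6, in ray
    c=get_calibration(cam);K=c["camera_matrix"]
ValueError: time passes only in moves, steps and waits
```

```bash
sed -i 's/^np.set_print/from functools import lru_cache\nget_calibration=lru_cache(None)(get_calibration)\nnp.set_print/' h.py
python3 - <<'E'
from h import *
s=sense();i=cv2.imread("pics/w25.png")
H=cv2.cvtColor(i,cv2.COLOR_BGR2HSV);m=cv2.inRange(H,(15,110,80),(34,255,255));m[285:]=0
n,l,st,ce=cv2.connectedComponentsWithStats(m)
for j in range(1,n):
    if st[j][4]<25 or np.hypot(*(onz("wrist",ce[j],60,s)[:2]-[647,-134]))>80: continue
    k=np.argwhere(l==j)[:,::-1];h=cv2.convexHull(k.astype(np.int32))[:,0];p=np.array([onz("wrist",q,60,s)[:2]-[647,-134] for q in h])
    r=np.hypot(*p.T);B=cv2.boxPoints(cv2.minAreaRect(p.astype(np.float32)))
    print(ce[j].round(0),st[j],"rmax",r.max(),"hull",p.round(0).tolist()[::max(1,len(p)//10)],"box",B.round(0).tolist(), i[k[:,1],k[:,0]].mean(0))
E
```

```text
[262. 176.] [220 114  64 114 771] rmax 55.589854182119545 hull [[-1.0, -33.0], [-6.0, -33.0], [-32.0, -18.0], [-36.0, -14.0], [-37.0, -2.0], [-31.0, 3.0], [-30.0, 4.0], [16.0, 18.0], [17.0, 18.0], [55.0, -10.0], [54.0, -11.0], [23.0, -25.0], [-1.0, -33.0]] box [[-41.0, -0.0], [-27.0, -42.0], [56.0, -15.0], [43.0, 27.0]] [116.69 197.3  224.14]
```

Run:
```python
from h import *
b=read_camera("side");bl=[x[0] for x in blobs(b,"blue",60)];print(bl)
ref=[(311.3,203.6),(329.6,217.6),(349.8,232.8)]
if len(bl)==3 and all(np.hypot(*(p-r))<1 for p,r in zip(bl,ref)): print(order.hand_in())
```

```text
[array([311.4, 203.7]), array([329.6, 217.6]), array([349.8, 232.8])]
the job is handed in; nothing more can be done
None
```

I binned all three spent cartridges, locked the three fresh ones in their stations, then opened the valve to its stop (pointer within about 3° of fully open), and handed the job in at about 67 s.

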